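# Hook a spice bin into a slat wall and load it

## Robot

A 7-joint arm with a two-finger parallel gripper is mounted at the origin on a cart in front of the work surface, level with it; the furniture and walls round the work are solid. World frame = base frame: x ahead of the robot, y to its left, z up, the work surface at z = 0. Lengths are in mm, angles in rad, forces in N, time in s.
With the tool pointing down it reaches from about 400 to 875 mm from the base axis. Payload 4.4 kg.
Tool frame: the origin (TCP) lies on the centre line of the jaws, within the pads' length; the fingertips stand 11 mm ahead of it and the grasp point (between the pads) lies 8 mm behind it (ctrl.tips_ahead is the distance from the TCP to the fingertips, in mm); z points along the fingers, y is the line along which they close (so a half turn about z gives the same grasp; the last joint's range is limited). The gripper opens to 85 mm and grips with 20 to 120 N. Pads are 22 mm wide; open, the fingers measure 114 mm over their backs; the gripper's body (76 mm by 85 mm) begins 54 mm behind the grasp point. The pads swing forward as they close: fully open they stand 13 mm farther back than shut.
Start: joints at [1.216, 0.628, 0.038, 1.517, -0.027, 0.996, -0.02], TCP at [185.149, -623.087, 242.313] pointing down, gripper open.
Joint ranges: [-3.06, 3.06], [-0.37, 2.12], [-1.25, 1.32], [0.18, 2.47], [-1.1, 4.24], [0.23, 1.98], [-2.94, 2.94]. Speed limits (rad/s): [2.57, 2.57, 3.14, 3.14, 3.14, 3.14, 3.14].

## Interface

Orientations are given as [roll, pitch, yaw] about the fixed x, y, z axes, in that order (R = Rz(yaw) Ry(pitch) Rx(roll)).
In Python, from cell import ctrl, eyes, job gives the robot as it stands. The module is installed in compiled form; this text tells all that it offers.
- The arm moves only by the tool carry_out, never from a script. Its argument "moves" is a list of rows, each an object of numbers: "tx", "ty", "tz": the shift along the tool's x, y, z as a fraction of full scale; "twist": the turn about the tool's z as a fraction of full scale; "fingers": the opening, from 0 (shut) to 1 (fully open). In form: [{"tx": .., "ty": .., "tz": .., "twist": .., "fingers": ..}, ...]. A call has 1 to 12 rows; each row shifts and turns the commanded pose from where the row before left it, along the tool's axes as they then stand; what a row does not reach is not made up. Full scale, the value 1, is 0.3 m for a shift and pi rad for a turn. A row lasts 1/8 s, in which the tool goes at most 62.5 mm and 10.7 degrees, less where a joint would pass 70% of its speed; a pose out of reach is approached as far as the arm can. A call with a number of a shift or a turn outside -1 to 1 is refused whole. A call with a gripper value outside its range is refused whole. The fingers move at their own pace and stop on an object; the grip force is fixed at half the most. Time passes only in rows, so rows that do not move let the fingers close. It gives the time, the measured TCP pose, the force, the opening and the grip force at its end, in the units of the state.
- ctrl.read_state(): the state, without advancing time (a new reading comes with each control period).
- eyes.get_image(name): name is "scene" or "top"; returns a dict with "color" (420x560x3 uint8, blue, green, red), "fovy" (degrees; the focal length in pixels is half the picture's height over the tangent of half this angle, whatever the lens; pixels are square), "cx", "cy" (the principal point, pixels), "k1" (the pictures are not rectified: a ray, as slopes to the right and down, at radius r is drawn at 1 + k1 r^2 times it, then the intrinsics apply), "world_from_camera" (4x4, takes a point from camera to world coordinates). Camera axes: x right, y up, looking along -z (the intrinsics and any distortion apply to the point x, -y, -z); pixel columns grow to the right and rows downward; lengths in mm; the calibration is good to about 2 mm. A picture is of the moment at which its call begins. There is no depth.
- job.finish_job(): hands the job in; it is judged then, once.
The state is a dict: "clock": time; "qpos": joint angles; "qd": joint speeds; "tau": joint torques, N m; "eef_pos": TCP position; "tool_rot": TCP orientation; "force": force on the tool from outside, world axes, zero at the start; "torque": the same for the moment, N m; "width": finger opening in mm; "gripper_force": force on a finger pad.
Only numpy, scipy, OpenCV 4.12 (cv2) and the standard library are available. Lean on these libraries where they do the work, as an engineer would, in place of code of your own. Each camera call takes 0.05 s, during which the arm holds its last target. There are 200 camera calls.

## Task

Hang the empty green bin in the top groove of the slat wall, to the left of the bin that already hangs there: tip its front up, feel the lip on its back into the groove, and turn it down until it hangs level with its back flat against the slats. Then stand the herb jar (the loose red-capped jar on the worktop) upright in it. Work gently: do not force the bin, jar or gripper against the slat wall, do not drop the jar, and leave the shaker, the pepper mill and the garlic where they are.

Things in the scene. Friction and masses are not known exactly. Their poses are not given: they have to be found in the camera images.
- stand: Slat wall, fixed: wooden panel 300 wide, 24 thick, with aluminium-edged level grooves, on a wooden foot (reaches 35 before the face, 17 high) and two steel posts behind it. Origin on the worktop below the middle of the panel's front face; x points into the panel, y left along it, z up; face at x = 0. Panel top nominally z = 250; posts to z = 283 (y +-100, x 25 to 33).
- groove (a point): NOMINAL middle of the lower edge of the top groove's mouth: stand frame (0, 0, 200). The panel is clamped on its posts by hand: all of it (top edge, grooves, hanging bin) sits up to 8 mm higher or lower than stated, which no reading shows. Find it by touch, e.g. on the panel's top edge, 50 above this groove edge, or by sight.
- groove_end (a point): Nominal left end of the top groove: stand frame (0, 150, 200); the ends are closed. Section: mouth 20 high (z 200 to 220); lips above and below it 3 thick (x 0 to 3); behind them a channel 16 deep (x 3 to 19) reaching 14 above the mouth (z 234) and 6 below it (z 194). The second groove, mouth z 125 to 145, is not used.
- hung_bin (a point): Nominal middle of the underside of the bin that already hangs in the top groove: stand frame (-35, -85, 150). It is fixed, of the same kind and size as the empty bin (62 wide), and holds a red-capped jar whose top is 109 above this point.
- spice_bin: Empty bin to hang, about 180 g: green sheet metal 3 thick, 70 deep (x), 62 wide (y), open on top. Origin at the middle of its underside, z up, x towards its back. Sides 40 high, outer faces at y = +-31; front 32 high, with a white card; back 53 high, rear face at x = 35. Inner floor 64 x 56, 3 above the origin. On top of the back is the lip (see bin_lip).
- bin_heel (a point): Lower rear edge of the bin, middle: bin frame (35, 0, 0). Hung, it lies at the panel's face: the tongue rests on the mouth's lower edge (bin origin 50 below that edge, 35 to 37 before the face), the leg stands behind the upper lip with about 2 of play, and the rear face lies on the slat below.
- bin_lip (a point): Top of the bin's lip, middle: bin frame (41.5, 0, 75). The lip, 50 wide: a tongue 3 thick (z 50 to 53) runs back from the rear face to x = 43; from its end a leg 3 thick (x 40 to 43) stands up to z = 75. The leg is taller than the groove's mouth: it enters only with the bin's front tipped up some 30 to 40 degrees, going in and up, and is then turned level.
- herb_jar: Herb jar: glass, dark green label, red screw cap (its top 21 mm), 45 in diameter, 108 high, about 110 g; origin at the middle of its underside, z up.
- salt_shaker: Bystander: glass salt shaker with grey cap, 44 in diameter, 90 high; origin under its middle. To be left alone.
- pepper_mill: Bystander: wooden pepper mill, 58 in diameter, 150 high; origin under its middle. To be left alone.
- garlic: Bystander: head of garlic, 60 in diameter, 59 high; origin under its middle. To be left alone.

How it is judged:
By the outcome, as a careful person would: the job done as asked, in the order asked, and still so for the second after the job is handed in, with the robot touching nothing.
It also fails if it takes over 72 s, if anything falls off the work surface, if the arm or the gripper's body presses on something with over 40 N, if the wrist force passes 120 N, or if a joint passes its speed limit or range.

## Working session

There is one attempt and no reset: what is moved stays moved. The work goes in short steps, Python scripts to look and compute and a tool call to move; the robot and the scene stay as the last step left them, time stands still between calls to the robot, and variables do not carry over. Pictures are saved under pics/ and viewed, at most 10 in all, crops included, and the job is handed in when it is done.

Besides the shell and the picture viewer there is one more tool, called after "Request:" by a JSON object that holds its "op" and its "data". carry_out: Moves the arm, as the interface text tells. Its arguments: {"type":"object","properties":{"moves":{"type":"array","items":{"type":"object","properties":{"tx":{"type":"number","minimum":-1,"maximum":1},"ty":{"type":"number","minimum":-1,"maximum":1},"tz":{"type":"number","minimum":-1,"maximum":1},"twist":{"type":"number","minimum":-1,"maximum":1},"fingers":{"type":"number"}}}}},"required":["moves"]}

```bash
mkdir -p pics; cat > h.py <<'E'
import numpy as np, cv2
from cell import ctrl, eyes, job
def grab(n,fn=None):
    im=eyes.get_image(n)
    if fn: cv2.imwrite('pics/'+fn,im['color'])
    return im
def K(im):
    f=im['color'].shape[0]/2/np.tan(np.radians(im['fovy'])/2)
    return f,im['cx'],im['cy'],im['k1'],np.array(im['world_from_camera'])
def ray(im,u,v):
    f,cx,cy,k1,T=K(im)
    d=np.array([(u-cx)/f,(v-cy)/f]); s=d.copy()
    for _ in range(30): s=d/(1+k1*(s@s))
    r=T[:3,:3]@np.array([s[0],-s[1],-1.0]); return T[:3,3],r/np.linalg.norm(r)
def onz(im,u,v,z):
    o,r=ray(im,u,v); return o+r*(z-o[2])/r[2]
def proj(im,p):
    f,cx,cy,k1,T=K(im)
    c=np.linalg.inv(T)@np.append(p,1.0); s=np.array([c[0],-c[1]])/-c[2]
    s=s*(1+k1*(s@s)); return np.array([cx+f*s[0],cy+f*s[1]])
def tri(rays):
    A=0;b=0
    for o,r in rays:
        P=np.eye(3)-np.outer(r,r);A=A+P;b=b+P@o
    return np.linalg.solve(A,b)
E
python3 - <<'E'
from h import *
for n in('scene','top'):
    im=grab(n,n+'0.png'); print(n,im['fovy'],im['cx'],im['cy'],im['k1']);print(np.round(im['world_from_camera'],3))
print(ctrl.read_state(), ctrl.tips_ahead)
E
```

```text
scene 45.29975387193894 276.3642571431039 214.51756763330582 -0.10379973387915366
[[-4.990000e-01  5.780000e-01 -6.460000e-01 -3.815620e+02]
 [-8.670000e-01 -3.420000e-01  3.630000e-01  4.889100e+02]
 [-1.100000e-02  7.410000e-01  6.720000e-01  1.047075e+03]
 [ 0.000000e+00  0.000000e+00  0.000000e+00  1.000000e+00]]
top 45.02088408518309 282.1732446864171 216.494523101682 -0.030177901907179342
[[ 1.600000e-02  9.900000e-01 -1.370000e-01  2.945750e+02]
 [-1.000000e+00  1.900000e-02  1.500000e-02  1.683800e+01]
 [ 1.800000e-02  1.370000e-01  9.900000e-01  1.639684e+03]
 [ 0.000000e+00  0.000000e+00  0.000000e+00  1.000000e+00]]
{'clock': 0.1, 'qpos': array([ 1.21619204,  0.62923913,  0.03843513,  1.51826328, -0.02701108,
        0.99628834, -0.01999829]), 'qd': array([-0.0006951 , -0.00159969,  0.0009222 , -0.00289382, -0.00115792,
       -0.00043449, -0.00101811]), 'tau': array([ 2.65503200e-03, -5.64525568e+01,  1.23038314e+00, -1.93971312e+01,
        1.13367004e-02,  5.43028582e-03, -2.15933392e-05]), 'eef_pos': array([ 185.01013656, -622.55722067,  241.4917525 ]), 'tool_rot': array([-3.13991195e+00,  9.87574500e-07,  2.88807875e-01]), 'force': array([ 0.55215934,  0.35277463, -0.38699548]), 'torque': array([-0.04418981, -0.01545175, -0.00459905]), 'gripper_force': 0.0, 'width': 85.68031765521721} 11.0
```

View pics/scene0.png

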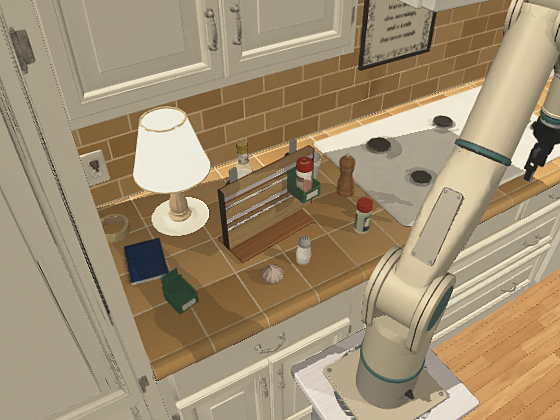

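View pics/top0.png

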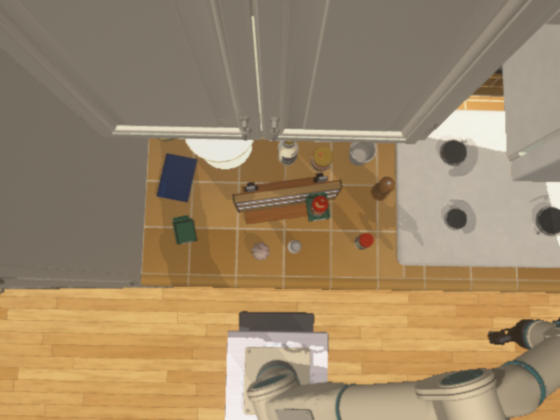

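The two views show the green bin at scene (180,292) / top (185,230), the slat wall in the middle, the loose red-capped jar at scene (363,214) / top (365,241), and the bystanders. I'll zoom in for exact pixels.

```bash
python3 - <<'E'
import cv2
t=cv2.imread('pics/top0.png');s=cv2.imread('pics/scene0.png')
def crop(im,x0,x1,y0,y1,k,fn):
    c=cv2.resize(im[y0:y1,x0:x1],None,fx=k,fy=k,interpolation=cv2.INTER_CUBIC)
    for x in range((x0//20+1)*20,x1,20): cv2.putText(c,str(x),((x-x0)*k,9),0,.33,(255,255,255),1); cv2.line(c,((x-x0)*k,10),((x-x0)*k,14),(255,255,255),1)
    for y in range((y0//20+1)*20,y1,20): cv2.putText(c,str(y),(0,(y-y0)*k),0,.33,(255,255,255),1)
    cv2.imwrite('pics/'+fn,c)
crop(t,155,393,160,270,3,'tc.png')
crop(s,145,385,130,320,3,'sc.png')
E
```

```text
(no output)
```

View pics/tc.png

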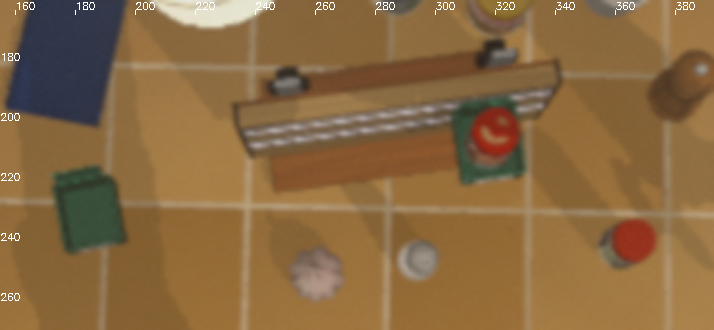

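View pics/sc.png

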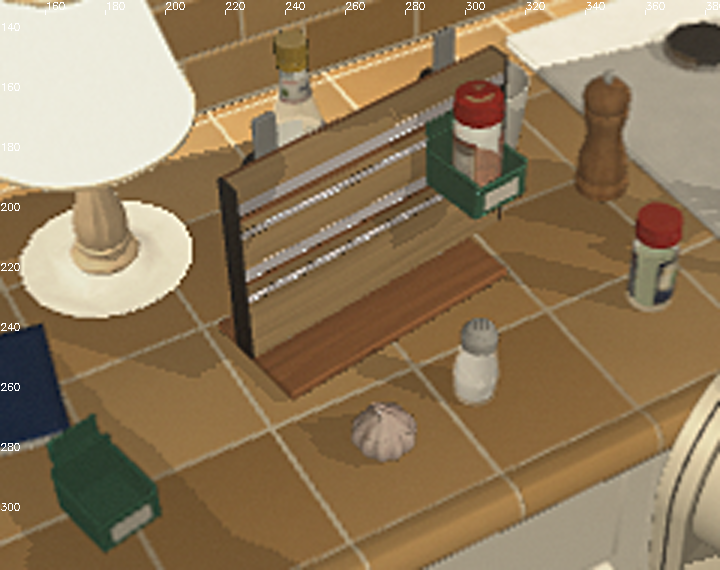

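The zooms give the bin's corners, the panel's top corners, the foot corner and the jar cap. Next I'll fit poses to those points.

```bash
cat > fit.py <<'E'
from h import *
from scipy.optimize import least_squares
S=grab('scene');T=grab('top')
sc=lambda x,y:(S,(145+(x-1)/3,130+(y-1)/3)); tc=lambda x,y:(T,(155+(x-1)/3,160+(y-1)/3))
def W(p,q):
    x,y,a=p[:3];c,s=np.cos(a),np.sin(a); return np.array([x+c*q[0]-s*q[1],y+s*q[0]+c*q[1],q[2]])
def fit(p0,obs,d=False):
    def res(p): return np.concatenate([proj(im,W(p,np.array(q,float)+([0,0,p[3]] if d and q[2]>100 else 0)))-uv for q,(im,uv) in obs])
    r=least_squares(res,p0,loss='soft_l1'); return r.x,np.round(res(r.x).reshape(-1,2),1)
st,r=fit([520,0,.14,0],[((24,150,250),tc(235,104)),((0,150,250),tc(241,129)),((24,-150,250),tc(558,62)),
 ((24,150,250),sc(219,178)),((0,150,250),sc(236,189)),((24,-150,250),sc(497,46)),((0,-150,250),sc(507,57)),((0,150,17),sc(252,357)),((-35,150,17),sc(292,397)),((-35,150,17),tc(277,192)),
 ((-70,-116,150),sc(525,174+20)),((-70,-54,150),sc(479,218)),((-70,-54,182),tc(462,184)),((-70,-116,182),tc(524,176))],True)
print('stand',st.round(3));print(r.tolist())
b,r=fit([450,250,.15],[((-35,31,0),sc(107,551)),((-35,-31,0),sc(159,508)),((-35,31,32),sc(107,522)),((-35,-31,32),sc(158,487)),((43,25,75),sc(49,438)),((43,-25,75),sc(95,413)),
 ((-35,31,32),tc(71,253)),((-35,-31,32),tc(127,242)),((43,25,75),tc(53,175)),((43,-25,75),tc(100,167))])
print('bin',b.round(3));print(r.tolist())
# jar cap by colour
for im,box,z in((T,(340,380,225,260),97),(S,(350,380,195,220),97)):
    x0,x1,y0,y1=box;c=im['color'][y0:y1,x0:x1].astype(int);m=(c[...,2]>100)&(c[...,1]<70)&(c[...,0]<70)
    v,u=np.nonzero(m);print('cap',u.mean()+x0,v.mean()+y0,len(u),onz(im,u.mean()+x0,v.mean()+y0,z).round(1))
print('jar base',onz(*(S,145+652/3,130+303/3),0).round(1))
for n,uv in(('garlic',(155+317/3,160+273/3)),('shaker',(155+418/3,160+260/3))): print(n,onz(T,*uv,50).round(1))
print('book', [onz(T,155+a/3,160+c/3,10).round(0) for a,c in((98,126),(6,108))])
E
python3 fit.py
```

```text
stand [ 5.47256e+02 -2.03660e+01  1.44000e-01 -3.62500e+00]
[[0.8, -0.9], [-0.2, -0.8], [-0.7, 0.0], [1.0, -1.2], [0.7, -0.1], [-1.7, 0.2], [0.6, 0.3], [2.0, 6.9], [-4.2, 0.8], [-5.6, 0.6], [0.7, -0.1], [-0.9, 1.1], [0.3, -0.4], [0.7, -0.3]]
bin [4.64485e+02 3.00595e+02 2.46000e-01]
[[0.7, -0.2], [2.4, 0.8], [-1.1, 1.8], [1.3, 0.1], [-0.2, 0.5], [0.3, -1.3], [-0.6, -0.2], [-0.1, -0.9], [-0.3, -0.2], [-0.2, -1.1]]
cap 365.47058823529414 239.73202614379085 153 [ 440.5 -263.4   97. ]
cap 364.62702702702705 204.76216216216216 185 [ 438.8 -263.4   97. ]
jar base [ 430.6 -261.4    0. ]
garlic [403.7  58.1  50. ]
shaker [419.1 -47.3  50. ]
book [array([561., 300.,  10.]), array([579., 401.,  10.])]
```

```bash
sed -i "/((0,150,17)/s/((0,150,17),sc(252,357)),((-35,150,17),sc(292,397)),((-35,150,17),tc(277,192)),//" fit.py; python3 fit.py | head -2
cat >> h.py <<'E'
ST=np.array([547.3,-20.4,.144])
def stand(q,d=0):
    c,s=np.cos(ST[2]),np.sin(ST[2]); return np.array([ST[0]+c*q[0]-s*q[1],ST[1]+s*q[0]+c*q[1],q[2]+d])
def inst(p):
    c,s=np.cos(ST[2]),np.sin(ST[2]); x,y=p[0]-ST[0],p[1]-ST[1]; return np.array([c*x+s*y,-s*x+c*y,p[2]])
def go(cur,yaw,tgt,tyaw=None):
    "fractions total in tool axes; cur->tgt"
    d=np.array(tgt)-cur;c,s=np.cos(yaw),np.sin(yaw)
    t=np.array([c*d[0]+s*d[1],s*d[0]-c*d[1],-d[2]])
    tw=0 if tyaw is None else -(tyaw-yaw)
    print('to',np.round(tgt,1),'frac',np.round(t/300,4),'rows>=',round(np.linalg.norm(t)/60,1),'twist',round(tw/np.pi,4))
E
python3 - <<'E'
from h import *
s=ctrl.read_state();p=s['eef_pos'];y=.2888
a=[p[0]+100,p[1]+60,400];b=[500,-250,400];c=stand((12,50,300)); 
go(p,y,a);go(a,y,b);go(b,y,c);print(c)
E
```

```text
stand [ 5.45635e+02 -1.90980e+01  1.49000e-01 -1.90700e+00]
[[0.3, -0.2], [-0.7, -0.1], [-1.1, 0.2], [0.9, -1.1], [0.6, -0.0], [-2.0, -0.0], [0.4, 0.1], [0.7, -0.2], [-0.9, 1.0], [0.0, -0.0], [0.4, -0.1]]
to [ 285.1 -562.9  400. ] frac [ 0.3765 -0.0968 -0.5266] rows>= 3.3 twist 0.0
to [ 500 -250  400] frac [ 0.9838 -0.7958 -0.    ] rows>= 6.3 twist 0.0
to [552.   30.8 300. ] frac [ 0.4327 -0.8479  0.3333] rows>= 5.0 twist 0.0
[552.00065626  30.8045294  300.        ]
```

Request:
{"op": "carry_out", "data": {"moves": [{"tx":0.094,"ty":-0.024,"tz":-0.13,"fingers":0},{"tx":0.094,"ty":-0.024,"tz":-0.13,"fingers":0},{"tx":0.094,"ty":-0.024,"tz":-0.13,"fingers":0},{"tx":0.094,"ty":-0.024,"tz":-0.13,"fingers":0},{"tx":0.123,"ty":-0.0995,"fingers":0},{"tx":0.123,"ty":-0.0995,"fingers":0},{"tx":0.123,"ty":-0.0995,"fingers":0},{"tx":0.123,"ty":-0.0995,"fingers":0},{"tx":0.123,"ty":-0.0995,"fingers":0},{"tx":0.123,"ty":-0.0995,"fingers":0},{"tx":0.123,"ty":-0.0995,"fingers":0},{"tx":0.123,"ty":-0.0995,"fingers":0}]}}

```text
validation failed for argument at $.mo...
```

Request:
{"op": "carry_out", "data": {"moves": [{"tx":0.094,"ty":-0.024,"tz":-0.13,"twist":0,"fingers":0},{"tx":0.094,"ty":-0.024,"tz":-0.13,"twist":0,"fingers":0},{"tx":0.094,"ty":-0.024,"tz":-0.13,"twist":0,"fingers":0},{"tx":0.094,"ty":-0.024,"tz":-0.13,"twist":0,"fingers":0},{"tx":0.123,"ty":-0.1,"tz":0,"twist":0,"fingers":0},{"tx":0.123,"ty":-0.1,"tz":0,"twist":0,"fingers":0},{"tx":0.123,"ty":-0.1,"tz":0,"twist":0,"fingers":0},{"tx":0.123,"ty":-0.1,"tz":0,"twist":0,"fingers":0}]}}

```text
clock: 1.3
eef_pos: [393.1, -404.9, 398.4]
tool_rot: [3.141, -0.0, 0.289]
force: [0.5, -0.4, 0.4]
width: 0.1
gripper_force: 0.0
```

Request:
{"op": "carry_out", "data": {"moves": [{"tx":0.123,"ty":-0.1,"tz":0,"twist":0,"fingers":0},{"tx":0.123,"ty":-0.1,"tz":0,"twist":0,"fingers":0},{"tx":0.123,"ty":-0.1,"tz":0,"twist":0,"fingers":0},{"tx":0.123,"ty":-0.1,"tz":0,"twist":0,"fingers":0},{"tx":0.072,"ty":-0.141,"tz":0.0,"twist":0,"fingers":0},{"tx":0.072,"ty":-0.141,"tz":0.0,"twist":0,"fingers":0},{"tx":0.072,"ty":-0.141,"tz":0.06,"twist":0,"fingers":0},{"tx":0.072,"ty":-0.141,"tz":0.06,"twist":0,"fingers":0},{"tx":0.072,"ty":-0.141,"tz":0.06,"twist":0,"fingers":0},{"tx":0.072,"ty":-0.141,"tz":0.06,"twist":0,"fingers":0},{"tx":0,"ty":0,"tz":0,"twist":0,"fingers":0},{"tx":0,"ty":0,"tz":0,"twist":0,"fingers":0}]}}

```text
clock: 2.8
eef_pos: [551.7, 30.2, 326.4]
tool_rot: [3.141, 0.0, 0.289]
force: [1.1, -0.3, -0.4]
width: -0.0
gripper_force: 0.0
```

```bash
sed -i 's/^ST=.*/ST=np.array([545.6,-19.1,.149])/' h.py; python3 - <<'E'
from h import *
s=ctrl.read_state();p=s['eef_pos'];print(p,s['tool_rot'],inst(p),s['force'])
go(p,.2888,stand((12,50,278)),.149)
E
```

```text
[551.66424716  30.21852253 326.36450435] [3.14067862e+00 3.44622603e-04 2.88504213e-01] [ 13.31835493  47.87184121 326.36450435] [ 1.05414007 -0.29311733 -0.43582421]
to [550.   32.1 278. ] frac [-0.0034 -0.0076  0.1612] rows>= 0.8 twist 0.0445
```

Request:
{"op": "carry_out", "data": {"moves": [{"tx":-0.0034,"ty":-0.0076,"tz":0.0925,"twist":0.0445,"fingers":0},{"tx":0,"ty":0,"tz":0.0925,"twist":0,"fingers":0},{"tx":0,"ty":0,"tz":0,"twist":0,"fingers":0},{"tx":0,"ty":0,"tz":0,"twist":0,"fingers":0},{"tx":0,"ty":0,"tz":0.006,"twist":0,"fingers":0},{"tx":0,"ty":0,"tz":0.006,"twist":0,"fingers":0},{"tx":0,"ty":0,"tz":0.006,"twist":0,"fingers":0},{"tx":0,"ty":0,"tz":0,"twist":0,"fingers":0}]}}

```text
clock: 3.8
eef_pos: [550.0, 32.9, 265.3]
tool_rot: [-3.142, 0.0, 0.149]
force: [0.8, 0.2, 0.6]
width: 0.1
gripper_force: 0.0
```

Tips are at 254.3 with no contact, so I continue in small steps.

Request:
{"op": "carry_out", "data": {"moves": [{"tx":0,"ty":0,"tz":0.005,"twist":0,"fingers":0},{"tx":0,"ty":0,"tz":0.005,"twist":0,"fingers":0},{"tx":0,"ty":0,"tz":0,"twist":0,"fingers":0}]}}

```text
clock: 4.18
eef_pos: [549.9, 32.8, 262.2]
tool_rot: [3.142, 0.0, 0.149]
force: [-0.1, -0.2, -0.1]
width: 0.2
gripper_force: 0.0
```

Request:
{"op": "carry_out", "data": {"moves": [{"tx":0,"ty":0,"tz":0.005,"twist":0,"fingers":0},{"tx":0,"ty":0,"tz":0,"twist":0,"fingers":0}]}}

```text
clock: 4.42
eef_pos: [549.9, 32.9, 260.8]
tool_rot: [3.142, 0.0, 0.149]
force: [2.0, -0.3, 0.0]
width: 0.2
gripper_force: 0.0
```

Request:
{"op": "carry_out", "data": {"moves": [{"tx":0,"ty":0,"tz":0.005,"twist":0,"fingers":0},{"tx":0,"ty":0,"tz":0,"twist":0,"fingers":0}]}}

```text
clock: 4.68
eef_pos: [550.0, 32.9, 259.3]
tool_rot: [3.142, 0.0, 0.149]
force: [0.4, -0.4, 0.4]
width: 0.1
gripper_force: 0.0
```

Request:
{"op": "carry_out", "data": {"moves": [{"tx":0,"ty":0,"tz":0.005,"twist":0,"fingers":0},{"tx":0,"ty":0,"tz":0,"twist":0,"fingers":0}]}}

```text
clock: 4.92
eef_pos: [550.2, 32.9, 258.4]
tool_rot: [3.142, -0.001, 0.149]
force: [-1.2, -0.9, 4.2]
width: 0.3
gripper_force: 2.1
```

Request:
{"op": "carry_out", "data": {"moves": [{"tx":0,"ty":0,"tz":0.005,"twist":0,"fingers":0},{"tx":0,"ty":0,"tz":0,"twist":0,"fingers":0}]}}

```text
clock: 5.18
eef_pos: [550.2, 32.9, 258.4]
tool_rot: [3.141, -0.001, 0.149]
force: [-3.8, -0.0, 13.8]
width: 0.2
gripper_force: 7.1
```

Request:
{"op": "carry_out", "data": {"moves": [{"tx":0,"ty":0,"tz":0.004,"twist":0,"fingers":0},{"tx":0,"ty":0,"tz":0,"twist":0,"fingers":0}]}}

```text
clock: 5.42
eef_pos: [550.2, 32.9, 258.3]
tool_rot: [3.141, -0.002, 0.149]
force: [-6.9, -0.3, 21.6]
width: 0.2
gripper_force: 11.0
```

```bash
python3 - <<'E'
from h import *
p=np.array([550,33,258.]);a=p+[0,0,90];b=[445.1,295.7,300];c=[445.1,295.7,130]
go(p,.149,a);go(a,.149,b,.246);go(b,.246,c)
E
```

```text
to [550.  33. 348.] frac [ 0.   0.  -0.3] rows>= 1.5 twist 0.0
to [445.1 295.7 300. ] frac [-0.2158 -0.9179  0.16  ] rows>= 4.8 twist -0.0309
to [445.1 295.7 130. ] frac [0.     0.     0.5667] rows>= 2.8 twist 0.0
```

Request:
{"op": "carry_out", "data": {"moves": [{"tx":0,"ty":0,"tz":-0.155,"twist":0,"fingers":0},{"tx":0,"ty":0,"tz":-0.155,"twist":0,"fingers":0},{"tx":-0.036,"ty":-0.153,"tz":0.0267,"twist":0,"fingers":1},{"tx":-0.036,"ty":-0.153,"tz":0.0267,"twist":0,"fingers":1},{"tx":-0.036,"ty":-0.153,"tz":0.0267,"twist":0,"fingers":1},{"tx":-0.036,"ty":-0.153,"tz":0.0267,"twist":0,"fingers":1},{"tx":-0.036,"ty":-0.153,"tz":0.0267,"twist":0,"fingers":1},{"tx":-0.036,"ty":-0.153,"tz":0.0267,"twist":-0.0309,"fingers":1},{"tx":0,"ty":0,"tz":0.14,"twist":0,"fingers":1},{"tx":0,"ty":0,"tz":0.14,"twist":0,"fingers":1},{"tx":0,"ty":0,"tz":0.14,"twist":0,"fingers":1},{"tx":0,"ty":0,"tz":0.14,"twist":0,"fingers":1}]}}

```text
clock: 6.92
eef_pos: [445.2, 295.7, 130.8]
tool_rot: [-3.141, -0.001, 0.246]
force: [0.4, -0.6, -0.5]
width: 85.4
gripper_force: 0.0
```

```bash
python3 - <<'E'
from h import *
s=ctrl.read_state();p=s['eef_pos'];print(p,s['tool_rot'],s['width'])
go(p,s['tool_rot'][2],[445.1,295.7,17],.246)
a=grab('scene')['color'][215:335,120:270];b=grab('top')['color'][180:290,130:290]
a=cv2.resize(a,(500,400),interpolation=cv2.INTER_CUBIC);b=cv2.resize(b,(582,400),interpolation=cv2.INTER_CUBIC)[:,:300]
cv2.imwrite('pics/g1.png',np.hstack([a,b]))
E
```

```text
[445.16095065 295.69791901 130.828367  ] [-3.14126179e+00 -5.22312120e-04  2.46071504e-01] 85.44894362935017
to [445.1 295.7  17. ] frac [-2.000e-04 -1.000e-04  3.794e-01] rows>= 1.9 twist 0.0
```

View pics/g1.png

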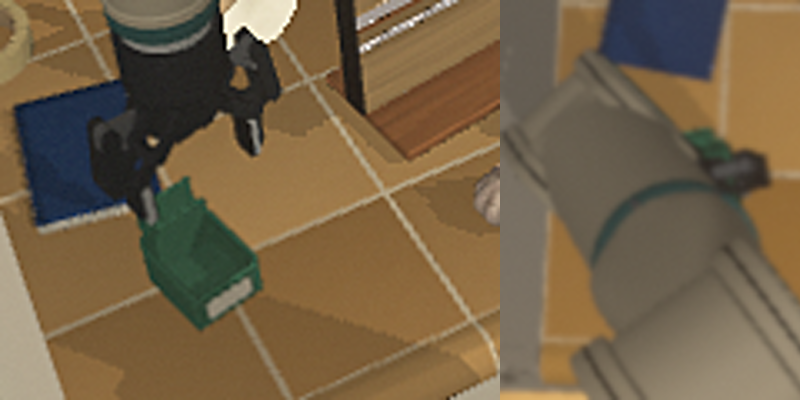

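Request:
{"op": "carry_out", "data": {"moves": [{"tx":0,"ty":0,"tz":0.1,"twist":0,"fingers":1},{"tx":0,"ty":0,"tz":0.1,"twist":0,"fingers":1},{"tx":0,"ty":0,"tz":0.1,"twist":0,"fingers":1},{"tx":0,"ty":0,"tz":0.05,"twist":0,"fingers":1},{"tx":0,"ty":0,"tz":0.036,"twist":0,"fingers":1},{"tx":0,"ty":0,"tz":0,"twist":0,"fingers":1}]}}

```text
clock: 7.78
eef_pos: [445.3, 295.8, 16.6]
tool_rot: [-3.142, -0.0, 0.246]
force: [-0.2, 0.6, -0.3]
width: 85.5
gripper_force: 0.0
```

Request:
{"op": "carry_out", "data": {"moves": [{"tx":0,"ty":0,"tz":0,"twist":0,"fingers":0.78},{"tx":0,"ty":0,"tz":0,"twist":0,"fingers":0.74},{"tx":0,"ty":0,"tz":0,"twist":0,"fingers":0.68},{"tx":0,"ty":0,"tz":0,"twist":0,"fingers":0.5},{"tx":0,"ty":0,"tz":0,"twist":0,"fingers":0.5}]}}

```text
clock: 8.4
eef_pos: [445.6, 296.4, 17.6]
tool_rot: [-3.14, -0.002, 0.247]
force: [-2.2, 1.2, 6.6]
width: 61.2
gripper_force: 65.7
```

Request:
{"op": "carry_out", "data": {"moves": [{"tx":0,"ty":0,"tz":-0.02,"twist":0,"fingers":0.5},{"tx":0,"ty":0,"tz":-0.02,"twist":0,"fingers":0.5},{"tx":0,"ty":0,"tz":-0.02,"twist":0,"fingers":0.5},{"tx":0,"ty":0,"tz":-0.02,"twist":0,"fingers":0.5},{"tx":0,"ty":0,"tz":-0.02,"twist":0,"fingers":0.5},{"tx":0,"ty":0,"tz":0,"twist":0,"fingers":0.5},{"tx":0,"ty":0,"tz":0,"twist":0,"fingers":0.5}]}}

```text
clock: 9.28
eef_pos: [445.0, 295.5, 46.3]
tool_rot: [3.142, 0.0, 0.246]
force: [-0.7, -0.6, -1.2]
width: 61.1
gripper_force: 65.1
```

```bash
python3 - <<'E'
from h import *
s=ctrl.read_state();print(s['eef_pos'],s['force'],s['torque'])
a=grab('scene','g2f.png')['color'][215:335,120:270]
cv2.imwrite('pics/g2.png',cv2.resize(a,(750,600),interpolation=cv2.INTER_CUBIC))
E
```

```text
[445.00644068 295.52041667  46.28655829] [-0.70022456 -0.57341241 -1.23971371] [ 0.0019274  -0.00519108  0.03809798]
```

View pics/g2.png

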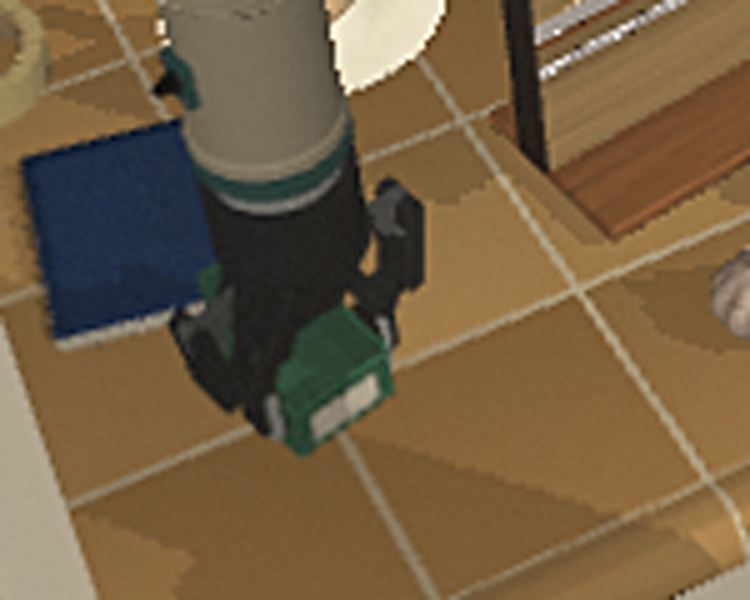

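The bin hangs level in the grip at (330,380), so the pads' friction holds it. I'll set it back down and test whether a finger set-point near contact gives a lighter grip that lets the bin pivot.

Request:
{"op": "carry_out", "data": {"moves": [{"tx":0,"ty":0,"tz":0.04,"twist":0,"fingers":0.5},{"tx":0,"ty":0,"tz":0.04,"twist":0,"fingers":0.5},{"tx":0,"ty":0,"tz":0.016,"twist":0,"fingers":0.5},{"tx":0,"ty":0,"tz":0,"twist":0,"fingers":0.7},{"tx":0,"ty":0,"tz":0,"twist":0,"fingers":0.7}]}}

```text
clock: 9.95
eef_pos: [444.2, 295.0, 17.6]
tool_rot: [3.141, 0.002, 0.246]
force: [-2.8, -1.8, 7.8]
width: 61.2
gripper_force: 65.8
```

Request:
{"op": "carry_out", "data": {"moves": [{"tx":0,"ty":0,"tz":0,"twist":0,"fingers":0.71},{"tx":0,"ty":0,"tz":0,"twist":0,"fingers":0.71}]}}

```text
clock: 10.2
eef_pos: [444.2, 295.0, 17.6]
tool_rot: [3.141, 0.002, 0.246]
force: [-3.1, -0.9, 8.3]
width: 61.1
gripper_force: 65.8
```

Request:
{"op": "carry_out", "data": {"moves": [{"tx":0,"ty":0,"tz":0,"twist":0,"fingers":0.72},{"tx":0,"ty":0,"tz":0,"twist":0,"fingers":0.72}]}}

```text
clock: 10.45
eef_pos: [444.3, 295.0, 17.5]
tool_rot: [3.141, 0.002, 0.246]
force: [-2.9, -1.3, 5.8]
width: 61.6
gripper_force: 34.2
```

Request:
{"op": "carry_out", "data": {"moves": [{"tx":0,"ty":0,"tz":-0.003,"twist":0,"fingers":0.724},{"tx":0,"ty":0,"tz":0,"twist":0,"fingers":0.724}]}}

```text
clock: 10.7
eef_pos: [445.2, 295.7, 18.1]
tool_rot: [-3.141, -0.0, 0.246]
force: [-0.1, -0.2, -1.4]
width: 61.6
gripper_force: 16.7
```

Request:
{"op": "carry_out", "data": {"moves": [{"tx":0,"ty":0,"tz":0,"twist":0,"fingers":0.726},{"tx":0,"ty":0,"tz":0,"twist":0,"fingers":0.726}]}}

```text
clock: 10.95
eef_pos: [445.1, 295.6, 18.3]
tool_rot: [-3.142, 0.0, 0.246]
force: [-0.9, 0.5, -1.3]
width: 61.9
gripper_force: 9.4
```

Request:
{"op": "carry_out", "data": {"moves": [{"tx":0,"ty":0,"tz":0,"twist":0,"fingers":0.727},{"tx":0,"ty":0,"tz":0,"twist":0,"fingers":0.727},{"tx":0.0107,"ty":0,"tz":-0.018,"twist":0,"fingers":0.727},{"tx":0.0107,"ty":0,"tz":-0.018,"twist":0,"fingers":0.727},{"tx":0.014,"ty":0,"tz":-0.0155,"twist":0,"fingers":0.727},{"tx":0.014,"ty":0,"tz":-0.0155,"twist":0,"fingers":0.727},{"tx":0.017,"ty":0,"tz":-0.0123,"twist":0,"fingers":0.727},{"tx":0.017,"ty":0,"tz":-0.0123,"twist":0,"fingers":0.727},{"tx":0,"ty":0,"tz":0,"twist":0,"fingers":0.727},{"tx":0,"ty":0,"tz":0,"twist":0,"fingers":0.727}]}}

```text
clock: 12.2
eef_pos: [469.1, 301.5, 45.8]
tool_rot: [3.141, 0.001, 0.246]
force: [-0.9, 0.7, -1.7]
width: 62.4
gripper_force: 6.2
```

```bash
python3 - <<'E'
from h import *
s=ctrl.read_state();print(s['eef_pos'],s['force'],s['torque'])
a=grab('scene','g3f.png')['color'][215:335,120:270]
cv2.imwrite('pics/g3.png',cv2.resize(a,(750,600),interpolation=cv2.INTER_CUBIC))
E
```

```text
[469.07453647 301.54529824  45.78307867] [-0.88230108  0.73880881 -1.66853522] [ 0.02319849 -0.00269775 -0.01212577]
```

View pics/g3.png

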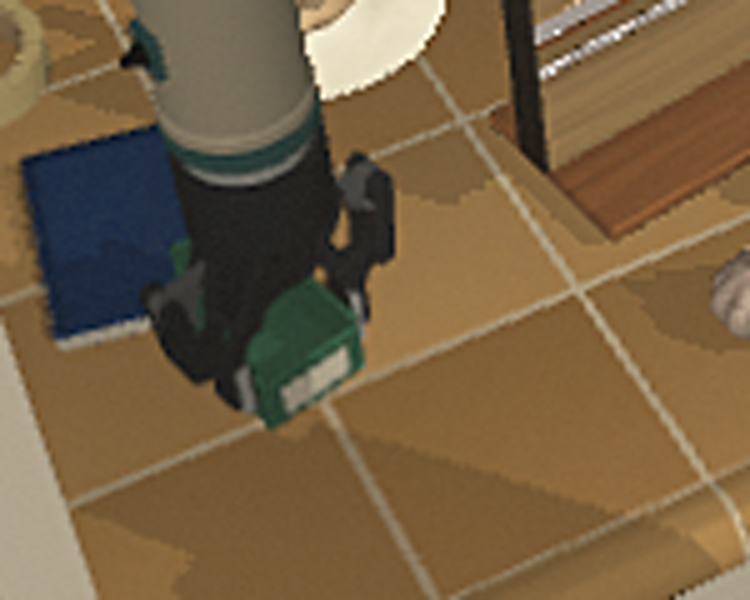

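Still level at (310,360), now with a 6 N grip. I loosen it slightly here, so the bin can pivot until its heel rests on the worktop.

Request:
{"op": "carry_out", "data": {"moves": [{"tx":0,"ty":0,"tz":0,"twist":0,"fingers":0.7275},{"tx":0,"ty":0,"tz":0,"twist":0,"fingers":0.7275},{"tx":0,"ty":0,"tz":0,"twist":0,"fingers":0.7275}]}}

```text
clock: 12.62
eef_pos: [469.3, 301.7, 45.9]
tool_rot: [3.142, 0.0, 0.246]
force: [0.2, 1.1, -1.9]
width: 61.9
gripper_force: 4.7
```

```bash
cat >> h.py <<'E'
def card():
    "white card quad in the scene view near the bin"
    c=grab('scene')['color'];x0,y0=150,270
    g=c[y0:330,x0:240].astype(int);m=((g.min(2)>120)&(g.max(2)-g.min(2)<60)).astype(np.uint8)
    n,l,st,_=cv2.connectedComponentsWithStats(m,connectivity=8);i=1+np.argmax(st[1:,4]);v,u=np.nonzero(l==i)
    r=cv2.minAreaRect(np.stack([u,v],1).astype(np.float32));print('card c',(u.mean()+x0).round(1),(v.mean()+y0).round(1),'size',np.round(r[1],1),'ang',round(r[2],1),len(u))
E
python3 - <<'E'
from h import *
s=ctrl.read_state();print(s['force'],s['torque'],s['gripper_force'],s['width']);card()
E
```

```text
[ 0.16928986  1.05121066 -1.9484059 ] [-0.04771175  0.00126361 -0.03864857] 4.74338561296463 61.94803104882434
card c 184.9 289.0 size [ 3.9 10.3] ang 56.3 35
```

Request:
{"op": "carry_out", "data": {"moves": [{"tx":0,"ty":0,"tz":0,"twist":0,"fingers":0.728},{"tx":0,"ty":0,"tz":0,"twist":0,"fingers":0.728},{"tx":0,"ty":0,"tz":0,"twist":0,"fingers":0.728}]}}

```text
clock: 13.05
eef_pos: [469.5, 301.8, 46.1]
tool_rot: [-3.141, -0.0, 0.246]
force: [0.9, 0.5, 0.4]
width: 62.0
gripper_force: 0.0
```

```bash
python3 - <<'E'
from h import *
s=ctrl.read_state();print(s['force'],s['torque'],s['gripper_force'],s['width']);card()
E
```

```text
[0.91812824 0.54992776 0.39935603] [0.01750736 0.03764413 0.05425586] 0.0 61.99487598232902
card c 187.9 297.6 size [3.6 9.4] ang 63.4 31
```

```bash
python3 - <<'E'
from h import *
s=ctrl.read_state();p=s['eef_pos'];y=.246;ex=np.array([np.cos(y),np.sin(y)])
im=grab('scene')
for off in(20,): 
  o=p[:2]+ex*off
  for dz in(0,28): print(dz,proj(im,[*(o-35*ex),16+dz]).round(1))
# card pos assuming z=16
print('card at table ->',onz(im,187.9,297.6,16)[:2],'expect',p[:2]-15*ex)
c=im['color'][255:325,140:220];cv2.imwrite('pics/g4.png',cv2.resize(c,(640,560),interpolation=cv2.INTER_CUBIC))
E
```

```text
0 [184.1 297. ]
28 [182.6 290.2]
card at table -> [448.24046584 290.20378317] expect [454.91308971 298.11911249]
```

View pics/g4.png

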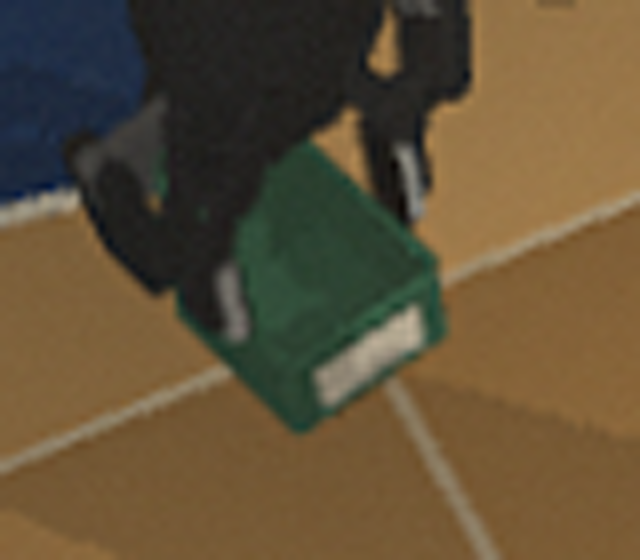

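The bin stands level on the worktop again, front corner at (300,430), with the fingers still around it. I'll re-grip with only a small pad overlap at the upper front corners, so that it pivots before it slips.

Request:
{"op": "carry_out", "data": {"moves": [{"tx":-0.03,"ty":0,"tz":0,"twist":0,"fingers":0.8},{"tx":-0.03,"ty":0,"tz":0,"twist":0,"fingers":0.8},{"tx":0,"ty":0,"tz":0.04,"twist":0,"fingers":0.8},{"tx":0,"ty":0,"tz":0,"twist":0,"fingers":0.74},{"tx":0,"ty":0,"tz":0,"twist":0,"fingers":0.72},{"tx":0,"ty":0,"tz":0,"twist":0,"fingers":0.72},{"tx":0,"ty":0,"tz":0,"twist":0,"fingers":0.72}]}}

```text
clock: 14.02
eef_pos: [452.1, 297.3, 33.9]
tool_rot: [-3.142, -0.0, 0.246]
force: [0.1, 0.3, -1.4]
width: 61.5
gripper_force: 11.8
```

Request:
{"op": "carry_out", "data": {"moves": [{"tx":0,"ty":0,"tz":0,"twist":0,"fingers":0.7225},{"tx":0,"ty":0,"tz":0,"twist":0,"fingers":0.7225}]}}

```text
clock: 14.28
eef_pos: [452.0, 297.3, 34.0]
tool_rot: [-3.142, -0.0, 0.246]
force: [-0.2, -0.1, -0.6]
width: 61.7
gripper_force: 9.8
```

Request:
{"op": "carry_out", "data": {"moves": [{"tx":0.0138,"ty":0,"tz":-0.0217,"twist":0,"fingers":0.7225},{"tx":0.0138,"ty":0,"tz":-0.0217,"twist":0,"fingers":0.7225},{"tx":0,"ty":0,"tz":0,"twist":0,"fingers":0.7225},{"tx":0,"ty":0,"tz":0,"twist":0,"fingers":0.7225}]}}

```text
clock: 14.78
eef_pos: [459.9, 299.2, 47.1]
tool_rot: [3.142, -0.0, 0.246]
force: [0.1, 0.4, -0.6]
width: 61.5
gripper_force: 9.8
```

```bash
cat >> h.py <<'E'
def avg(n=8):
    F=[];Q=[]
    for _ in range(n): eyes.get_image('top');s=ctrl.read_state();F.append(s['force']);Q.append(s['torque'])
    print('F',np.mean(F,0).round(2),'T',np.mean(Q,0).round(3),'pos',s['eef_pos'].round(1),'w',round(s['width'],2),'gf',round(s['gripper_force'],1),'t',s['clock'])
E
python3 -c "
from h import *
avg();card()"
```

```text
F [ 0.16 -0.05 -1.27] T [-0.03   0.053 -0.011] pos [459.8 299.3  46.9] w 61.49 gf 9.8 t 15.175
card c 185.2 292.6 size [ 3.6 10.5] ang 59.0 38
```

Request:
{"op": "carry_out", "data": {"moves": [{"tx":0.018,"ty":0,"tz":-0.0183,"twist":0,"fingers":0.7225},{"tx":0.018,"ty":0,"tz":-0.0183,"twist":0,"fingers":0.7225},{"tx":0.0215,"ty":0,"tz":-0.0142,"twist":0,"fingers":0.7225},{"tx":0.0215,"ty":0,"tz":-0.0142,"twist":0,"fingers":0.7225},{"tx":0,"ty":0,"tz":0,"twist":0,"fingers":0.7225}]}}

```text
clock: 15.85
eef_pos: [483.9, 305.3, 66.9]
tool_rot: [-3.141, -0.002, 0.245]
force: [0.1, -0.1, -0.7]
width: 61.9
gripper_force: 9.8
```

```bash
python3 -c "
from h import *
avg();card()
im=grab('scene','g5f.png')
c=im['color'][250:320,135:215];cv2.imwrite('pics/g5.png',cv2.resize(c,(640,560),interpolation=cv2.INTER_CUBIC))"
```

```text
F [-0.01  0.21 -1.31] T [-0.016  0.045 -0.01 ] pos [482.6 305.1  66.3] w 62.01 gf 9.8 t 16.25
card c 178.1 283.0 size [ 3.6 11.1] ang 56.3 42
```

View pics/g5.png

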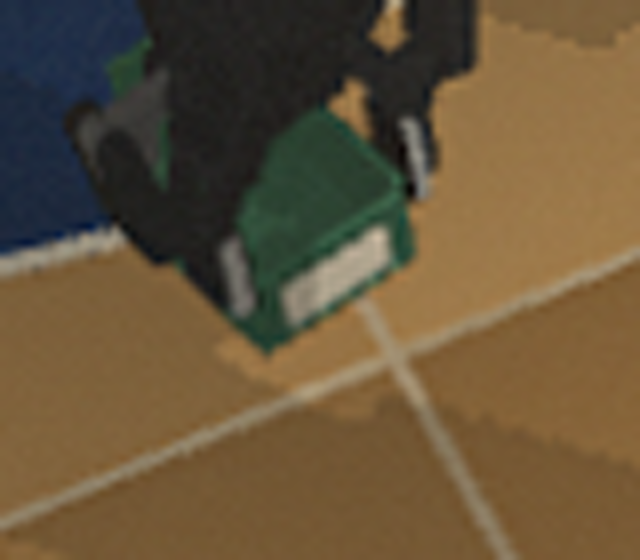

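```bash
cat > tilt.py <<'E'
from h import *
from scipy.optimize import least_squares
def tfit(obs,im,p0,yaw):
    c,s=np.cos(yaw),np.sin(yaw)
    def w(p,q):
        x,y,z,t=p; a=q[0]*np.cos(t)+q[2]*np.sin(t); e=-q[0]*np.sin(t)+q[2]*np.cos(t)
        return np.array([x+c*a-s*q[1],y+s*a+c*q[1],z+e])
    f=lambda p:np.concatenate([proj(im,w(p,q))-uv for q,uv in obs])
    r=least_squares(f,p0,x_scale=[10,10,10,.1]);print(r.x[:3].round(1),'tilt',np.degrees(r.x[3]).round(1),f(r.x).reshape(-1,2).round(1).tolist());
    print('heel',w(r.x,(35,0,0)).round(1),'lip',w(r.x,(41.5,0,75)).round(1));return r.x
if __name__=='__main__':
    im=grab('scene')
    P=lambda x,y:np.array([135+x/8-.5,250+y/8-.5])
    tfit([((-35,31,0),P(268,350)),((-35,31,32),P(253,288)),((-35,-31,32),P(402,190)),((-35,-31,0),P(412,258)),((43,25,75),P(108,68)),((43,-25,75),P(152,38))],im,[480,305,30,.1],.246)
E
python3 tilt.py
```

```text
[548.1 307.4 -17.5] tilt 13.8 [[-0.8, 0.8], [-2.4, -0.5], [-2.2, -0.5], [-0.2, -0.0], [-1.9, 2.8], [7.7, -2.7]]
heel [581.  315.7 -25.9] lip [604.5 321.6  45.4]
```

```bash
cat > tilt.py <<'E'
from h import *
from scipy.optimize import least_squares
def tfit(obs,im,tcp,yaw):
    "bin mid-plane through the TCP; a = bin origin ahead of TCP along tool x, z, tilt"
    c,s=np.cos(yaw),np.sin(yaw)
    def w(p,q):
        a,z,t=p; e=a+q[0]*np.cos(t)+q[2]*np.sin(t); h=-q[0]*np.sin(t)+q[2]*np.cos(t)
        return np.array([tcp[0]+c*e-s*q[1],tcp[1]+s*e+c*q[1],z+h])
    f=lambda p:np.concatenate([proj(im,w(p,q))-uv for q,uv in obs])
    r=least_squares(f,[20,20,.1],x_scale=[10,10,.1],loss='soft_l1');print(r.x[:2].round(1),'tilt',np.degrees(r.x[2]).round(1),f(r.x).reshape(-1,2).round(1).tolist())
    for t in(0,.3,.6):
        g=least_squares(lambda p:f([p[0],p[1],t]),[20,20]);print('  fixed tilt',t,g.x.round(1),round(2*g.cost,1))
    print('heel z',w(r.x,(35,0,0))[2].round(1));return r.x
if __name__=='__main__':
    im=grab('scene')
    P=lambda x,y:np.array([135+x/8-.5,250+y/8-.5])
    tfit([((-35,31,0),P(268,350)),((-35,31,32),P(253,288)),((-35,-31,32),P(402,190)),((-35,-31,0),P(412,258)),((43,25,75),P(108,68)),((32,-31,40),P(325,108))],im,ctrl.read_state()['eef_pos'],.246)
E
python3 tilt.py
```

```text
[27.8 29.5] tilt 6.7 [[0.5, 1.3], [-0.5, 0.3], [0.5, -0.3], [1.7, -0.1], [-0.8, 0.5], [-4.9, -3.8]]
  fixed tilt 0 [29.3 30.5] 52.2
  fixed tilt 0.3 [19.9 29.1] 41.5
  fixed tilt 0.6 [10.2 30.4] 105.3
heel z 25.4
```

Request:
{"op": "carry_out", "data": {"moves": [{"tx":0,"ty":0,"tz":0,"twist":0,"fingers":0.726},{"tx":0,"ty":0,"tz":0,"twist":0,"fingers":0.726}]}}

```text
clock: 16.7
eef_pos: [483.0, 305.2, 66.6]
tool_rot: [-3.141, -0.0, 0.246]
force: [-0.3, 0.2, -0.5]
width: 62.2
gripper_force: 0.5
```

```bash
python3 -c "
from h import *
avg(4);card()"
```

```text
F [ 0.44  0.15 -0.36] T [-0.015  0.003  0.004] pos [482.9 305.1  66.5] w 62.26 gf 0.5 t 16.9
card c 178.0 285.8 size [ 6.  14.8] ang 53.1 87
```

Grip force has fallen to 0.5 N and the card area has doubled, so the bin seems to have tipped. I'll clamp it there and check.

Request:
{"op": "carry_out", "data": {"moves": [{"tx":0,"ty":0,"tz":0,"twist":0,"fingers":0.722},{"tx":0,"ty":0,"tz":0,"twist":0,"fingers":0.71},{"tx":0,"ty":0,"tz":0,"twist":0,"fingers":0.65},{"tx":0,"ty":0,"tz":0,"twist":0,"fingers":0.65}]}}

```text
clock: 17.45
eef_pos: [482.3, 305.0, 66.6]
tool_rot: [3.141, 0.001, 0.246]
force: [-3.0, -0.7, 3.0]
width: 57.3
gripper_force: 63.1
```

```bash
python3 -c "
from h import *
avg(4);card()
im=grab('scene','g6f.png')
c=im['color'][250:320,135:215];cv2.imwrite('pics/g6.png',cv2.resize(c,(640,560),interpolation=cv2.INTER_CUBIC))"
```

```text
F [-3.48 -0.86  5.19] T [-0.192  0.746 -0.026] pos [482.4 305.   66.6] w 57.73 gf 63.4 t 17.65
card c 178.3 286.1 size [ 6.  14.8] ang 54.5 87
```

View pics/g6.png

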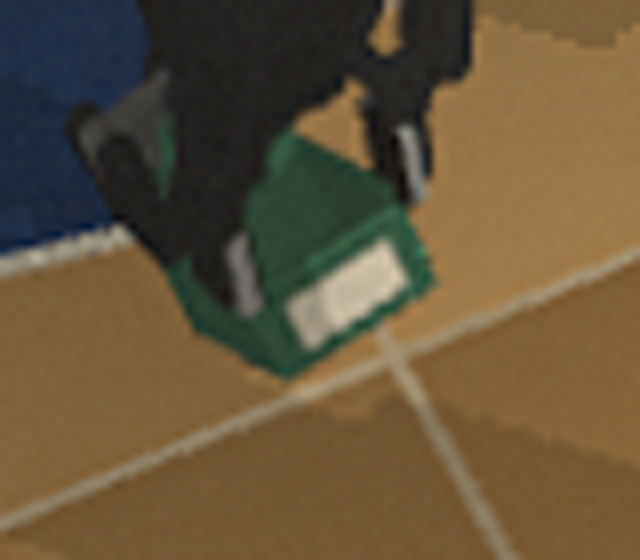

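The picture shows the bin tipped with its front up: front-bottom corners at (285,377) and (435,275), left heel at (193,330). I compute the tilt from these.

```bash
python3 - <<'E'
from tilt import *
im=grab('scene');s=ctrl.read_state()
P=lambda x,y:np.array([135+x/8-.5,250+y/8-.5])
tfit([((-35,31,0),P(285,379)),((-35,-31,0),P(437,278)),((-35,-31,32),P(404,200)),((-35,31,32),P(258,290)),((35,31,0),P(192,331))],im,s['eef_pos'],.246)
E
```

```text
[17.4 15.3] tilt 25.6 [[0.2, 0.1], [0.5, -0.2], [0.0, -0.5], [-1.3, 1.1], [0.0, -0.2]]
  fixed tilt 0 [25.1 23.3] 111.1
  fixed tilt 0.3 [19.9 18.2] 15.6
  fixed tilt 0.6 [13.5 14.1] 17.9
heel z 0.2
```

Request:
{"op": "carry_out", "data": {"moves": [{"tx":0.012,"ty":0,"tz":-0.01,"twist":0,"fingers":0.65},{"tx":0.012,"ty":0,"tz":-0.01,"twist":0,"fingers":0.65},{"tx":0.012,"ty":0,"tz":-0.01,"twist":0,"fingers":0.65},{"tx":0,"ty":0,"tz":0,"twist":0,"fingers":0.68},{"tx":0,"ty":0,"tz":0,"twist":0,"fingers":0.7},{"tx":0,"ty":0,"tz":0,"twist":0,"fingers":0.71}]}}

```text
clock: 18.55
eef_pos: [493.2, 307.6, 75.3]
tool_rot: [3.141, 0.0, 0.246]
force: [0.0, -0.0, -1.2]
width: 60.8
gripper_force: 18.7
```

```bash
python3 -c "
from h import *
avg(4);card()"
```

```text
F [ 0.19  0.82 -1.17] T [-0.035  0.043  0.014] pos [493.3 307.7  75.4] w 60.86 gf 18.7 t 18.75
card c 175.5 281.4 size [ 6.4 14.7] ang 56.3 92
```

```bash
cat > env.py <<'E'
from h import *
from scipy.optimize import least_squares
C=[(-35,y,z) for y in(-31,31) for z in(0,32)]+[(35,y,z) for y in(-31,31) for z in(0,53)]+[(-30,y,40) for y in(-31,31)]
def mask(im):
    g=im['color'].astype(int); m=(g[...,1]>g[...,2]*1.25)&(g[...,1]>g[...,0]*1.05)&(g[...,1]>25)
    return m
def fit(im,tcp,yaw,p0,box,pr=True,zprior=None):
    x0,x1,y0,y1=box;m=mask(im)[y0:y1,x0:x1]
    n,l,st,_=cv2.connectedComponentsWithStats(m.astype(np.uint8));i=1+np.argmax(st[1:,4]);m=l==i
    cols=np.nonzero(m.any(0))[0][1:-1];low=np.array([np.nonzero(m[:,c])[0].max() for c in cols])+y0+.5;cols=cols+x0
    c,s=np.cos(yaw),np.sin(yaw)
    def low_env(p):
        a,z,t=p;uv=[]
        for q in C:
            e=a+q[0]*np.cos(t)+q[2]*np.sin(t);h=-q[0]*np.sin(t)+q[2]*np.cos(t)
            uv.append(proj(im,[tcp[0]+c*e-s*q[1],tcp[1]+s*e+c*q[1],z+h]))
        uv=np.array(uv,np.float32);h=cv2.convexHull(uv)[:,0];hh=np.vstack([h,h[:1]])
        out=np.full(len(cols),-1e3)
        for A,B in zip(hh[:-1],hh[1:]):
            if abs(A[0]-B[0])<1e-3: continue
            k=(cols-A[0])/(B[0]-A[0]);ok=(k>=-.02)&(k<=1.02);out[ok]=np.maximum(out[ok],(A+np.outer(k,B-A))[ok,1])
        return out
    def f(p):
        r=low_env(p)-low; r[r<-500]=-4
        return np.clip(r,-6,6)
    best=min((least_squares(f,[p0[0],p0[1],t],x_scale=[10,10,.2],loss='soft_l1',diff_step=1e-2) for t in(p0[2]-.15,p0[2],p0[2]+.15)),key=lambda r:r.cost)
    p=best.x
    if pr: print('a,z',p[:2].round(1),'tilt',np.degrees(p[2]).round(1),'cost',round(best.cost,1),'heelz',round(p[1]-35*np.sin(p[2]),1),'n',len(cols))
    return p
if __name__=='__main__':
    import sys
    s=ctrl.read_state();im=grab('scene')
    for t0 in (.2,.45,.65): fit(im,s['eef_pos'],s['tool_rot'][2],[17,s['eef_pos'][2]-51,t0],(140,215,245,315))
E
python3 env.py
```

```text
a,z [10.6 26.3] tilt 30.8 cost 1.4 heelz 8.4 n 32
a,z [10.6 26.3] tilt 30.8 cost 1.4 heelz 8.4 n 32
a,z [10.6 26.3] tilt 30.8 cost 1.4 heelz 8.4 n 32
```

Request:
{"op": "carry_out", "data": {"moves": [{"tx":0,"ty":0,"tz":0,"twist":0,"fingers":0.716},{"tx":0,"ty":0,"tz":0,"twist":0,"fingers":0.719},{"tx":0,"ty":0,"tz":0,"twist":0,"fingers":0.719}]}}

```text
clock: 19.23
eef_pos: [493.4, 307.7, 75.5]
tool_rot: [3.142, -0.0, 0.246]
force: [0.7, -0.3, -0.7]
width: 61.2
gripper_force: 8.1
```

```bash
python3 -c "
from h import *
avg(3);card()";python3 env.py
```

```text
F [-0.14 -0.34 -1.94] T [-0.013  0.037 -0.003] pos [493.4 307.7  75.5] w 61.74 gf 8.1 t 19.375
card c 175.5 281.2 size [ 6.7 14.7] ang 59.0 93
a,z [10.5 26.4] tilt 31.2 cost 2.2 heelz 8.2 n 32
a,z [10.5 26.4] tilt 31.2 cost 2.2 heelz 8.2 n 32
a,z [10.5 26.4] tilt 31.2 cost 2.2 heelz 8.2 n 32
```

Request:
{"op": "carry_out", "data": {"moves": [{"tx":0,"ty":0,"tz":0,"twist":0,"fingers":0.7205},{"tx":0,"ty":0,"tz":0,"twist":0,"fingers":0.7215},{"tx":0,"ty":0,"tz":0,"twist":0,"fingers":0.7215}]}}

```text
clock: 19.85
eef_pos: [493.4, 307.7, 75.6]
tool_rot: [3.142, -0.0, 0.246]
force: [-1.0, -0.7, 0.5]
width: 61.5
gripper_force: 4.9
```

```bash
sed -i 's/for t0 in (.2,.45,.65)/for t0 in (.5,)/' env.py; cat > look.py <<'E'
from h import *
avg(3);card()
import runpy;runpy.run_path('env.py',run_name='__main__')
E
python3 look.py
```

```text
F [-0.87 -0.25  0.77] T [-0.039  0.135  0.015] pos [493.3 307.7  75.5] w 62.05 gf 4.9 t 20.0
card c 176.0 281.3 size [ 7.2 14.7] ang 56.3 102
a,z [ 0.9 26.9] tilt 40.7 cost 2.3 heelz 4.1 n 33
```

Request:
{"op": "carry_out", "data": {"moves": [{"tx":0,"ty":0,"tz":0,"twist":0,"fingers":0.715},{"tx":0,"ty":0,"tz":0,"twist":0,"fingers":0.7},{"tx":0,"ty":0,"tz":0,"twist":0,"fingers":0.67},{"tx":0,"ty":0,"tz":-0.01,"twist":0,"fingers":0.65},{"tx":0,"ty":0,"tz":-0.01,"twist":0,"fingers":0.65},{"tx":0,"ty":0,"tz":0,"twist":0,"fingers":0.65},{"tx":0,"ty":0,"tz":0,"twist":0,"fingers":0.65}]}}

```text
clock: 20.98
eef_pos: [493.4, 307.7, 81.3]
tool_rot: [3.142, 0.0, 0.246]
force: [0.1, 0.4, -1.7]
width: 57.5
gripper_force: 64.0
```

```bash
python3 look.py
```

```text
F [ 0.07 -0.65 -1.27] T [ 0.013  0.01  -0.003] pos [493.3 307.7  81.3] w 57.06 gf 64.0 t 21.125
card c 175.7 280.1 size [ 6.9 14.7] ang 56.3 101
a,z [-0.4 30.9] tilt 42.8 cost 2.0 heelz 7.2 n 33
```

```bash
cat > plan.py <<'E'
import numpy as np
from collections import deque
W=[(0,3,100,200),(3,19,100,194),(0,3,220,250),(3,19,234,250),(19,24,100,250)]
B=[(32,35,0,53),(35,43,50,53),(40,43,50,75)]
def pts(b,h=.5):
    x=np.linspace(b[0],b[1],max(2,int((b[1]-b[0])/h)+1));z=np.linspace(b[2],b[3],max(2,int((b[3]-b[2])/h)+1))
    X,Z=np.meshgrid(x,z);return np.stack([X.ravel(),Z.ravel()],1)
PB=np.vstack([pts(b,.75) for b in B])
WC=np.array([(0,200),(3,200),(0,220),(3,220),(3,194),(3,234)],float)
def free(o,t,c):
    "o: (n,2) bin origins"
    s,k=np.sin(t),np.cos(t);R=np.stack([PB[:,0]*k+PB[:,1]*s,-PB[:,0]*s+PB[:,1]*k],1)
    P=o[:,None,:]+R[None];ok=np.ones(len(o),bool)
    for w in W: ok&=~((P[...,0]>w[0]-c)&(P[...,0]<w[1]+c)&(P[...,1]>w[2]-c)&(P[...,1]<w[3]+c)).any(1)
    D=WC[None]-o[:,None];bx=D[...,0]*k-D[...,1]*s;bz=D[...,0]*s+D[...,1]*k
    for b in B: ok&=~((bx>b[0]-c)&(bx<b[1]+c)&(bz>b[2]-c)&(bz<b[3]+c)).any(1)
    return ok
if __name__=='__main__':
    # grid on heel-ish reference: use tongue root (35,50) position
    gx=np.arange(-45,15.1,.5);gz=np.arange(185,235.1,.5);X,Z=np.meshgrid(gx,gz,indexing='ij');G=np.stack([X.ravel(),Z.ravel()],1)
    for c in(.0,.4,.8,1.2):
      for tm in(45,42,40,38,36,34,32,30,28):
        th=np.arange(tm,-.1,-1.);F=[]
        for t in th:
            a=np.radians(t);r=np.array([35*np.cos(a)+50*np.sin(a),-35*np.sin(a)+50*np.cos(a)])
            F.append(free(G-r,a,c).reshape(X.shape))
        F=np.array(F);S=np.zeros(F.shape,bool);q=deque();S0=(0,2,10)
        if not F[S0]: print('start blocked');continue
        S[S0]=1;q.append(S0);last=0
        while q:
            i,x,z=q.popleft();last=max(last,i)
            for di,dx,dz in((0,1,0),(0,-1,0),(0,0,1),(0,0,-1),(1,0,0),(-1,0,0)):
                n=(i+di,x+dx,z+dz)
                if 0<=n[0]<len(th) and 0<=n[1]<len(gx) and 0<=n[2]<len(gz) and F[n] and not S[n]: S[n]=1;q.append(n)
        g=np.argwhere(S[-1]);g=g[gx[g[:,0] if len(g) else []]>-3] if len(g) else g
        # furthest in with tilt fixed at tm
        print('c',c,'tilt',tm,'reach level hooked:',len([1 for k in g if gx[k[1-1]]>-3 and 198<gz[k[1]]<202.5]) if len(g) else 0)
E
python3 plan.py
```

```text
c 0.0 tilt 45 reach level hooked: 25
c 0.0 tilt 42 reach level hooked: 25
c 0.0 tilt 40 reach level hooked: 25
c 0.0 tilt 38 reach level hooked: 25
c 0.0 tilt 36 reach level hooked: 25
c 0.0 tilt 34 reach level hooked: 25
c 0.0 tilt 32 reach level hooked: 25
c 0.0 tilt 30 reach level hooked: 25
c 0.0 tilt 28 reach level hooked: 25
c 0.4 tilt 45 reach level hooked: 12
c 0.4 tilt 42 reach level hooked: 12
c 0.4 tilt 40 reach level hooked: 12
c 0.4 tilt 38 reach level hooked: 12
c 0.4 tilt 36 reach level hooked: 12
c 0.4 tilt 34 reach level hooked: 12
c 0.4 tilt 32 reach level hooked: 12
c 0.4 tilt 30 reach level hooked: 12
c 0.4 tilt 28 reach level hooked: 12
c 0.8 tilt 45 reach level hooked: 3
c 0.8 tilt 42 reach level hooked: 3
c 0.8 tilt 40 reach level hooked: 3
c 0.8 tilt 38 reach level hooked: 3
c 0.8 tilt 36 reach level hooked: 3
c 0.8 tilt 34 reach level hooked: 3
c 0.8 tilt 32 reach level hooked: 3
c 0.8 tilt 30 reach level hooked: 3
c 0.8 tilt 28 reach level hooked: 3
c 1.2 tilt 45 reach level hooked: 0
c 1.2 tilt 42 reach level hooked: 0
c 1.2 tilt 40 reach level hooked: 0
c 1.2 tilt 38 reach level hooked: 0
c 1.2 tilt 36 reach level hooked: 0
c 1.2 tilt 34 reach level hooked: 0
c 1.2 tilt 32 reach level hooked: 0
c 1.2 tilt 30 reach level hooked: 0
c 1.2 tilt 28 reach level hooked: 0
```

```bash
cat > plan2.py <<'E'
from plan import *
from scipy import ndimage as nd
gx=np.arange(-45,15.1,.5);gz=np.arange(180,235.1,.5);X,Z=np.meshgrid(gx,gz,indexing='ij');G=np.stack([X.ravel(),Z.ravel()],1)
def rr(a,q): return np.array([q[0]*np.cos(a)+q[1]*np.sin(a),-q[0]*np.sin(a)+q[1]*np.cos(a)])
for t in(44,42,40,38,36,33,30,25,20,15,10,5,0):
    a=np.radians(t);r=rr(a,(35,50));F=free(G-r,a,0).reshape(X.shape)
    l,n=nd.label(F);m=l==l[2,10] ; dist=nd.distance_transform_edt(F)*.5
    tip=rr(a,(41.5,75))-r
    hook=(X+tip[0]>4)&(Z+tip[1]>221)&F&(X>-12)
    out=[]
    for nm,reg in(('same comp',hook&m),('other',hook&~m)):
        if reg.any():
            k=np.unravel_index(np.argmax(np.where(reg,dist,0)),X.shape)
            out.append((nm,int(reg.sum()),'root',(gx[k[0]],gz[k[1]]),'clr',round(dist[k],1),'x',(X[reg].min(),X[reg].max()),'z',(Z[reg].min(),Z[reg].max())))
    print(t,out)
E
python3 plan2.py
```

```text
44 [('same comp', 240, 'root', (np.float64(-9.5), np.float64(208.0)), 'clr', np.float64(4.6), 'x', (np.float64(-11.5), np.float64(-4.5)), 'z', (np.float64(208.0), np.float64(219.0)))]
42 [('same comp', 278, 'root', (np.float64(-10.0), np.float64(207.0)), 'clr', np.float64(4.2), 'x', (np.float64(-11.5), np.float64(-4.0)), 'z', (np.float64(207.0), np.float64(218.5)))]
40 [('same comp', 299, 'root', (np.float64(-7.5), np.float64(209.0)), 'clr', np.float64(4.2), 'x', (np.float64(-11.5), np.float64(-3.5)), 'z', (np.float64(206.5), np.float64(218.0)))]
38 [('same comp', 332, 'root', (np.float64(-7.0), np.float64(208.5)), 'clr', np.float64(4.0), 'x', (np.float64(-11.5), np.float64(-3.0)), 'z', (np.float64(205.5), np.float64(217.0)))]
36 [('same comp', 350, 'root', (np.float64(-6.5), np.float64(208.5)), 'clr', np.float64(4.0), 'x', (np.float64(-11.5), np.float64(-2.5)), 'z', (np.float64(205.0), np.float64(216.5)))]
33 [('same comp', 385, 'root', (np.float64(-5.5), np.float64(208.5)), 'clr', np.float64(4.2), 'x', (np.float64(-11.5), np.float64(-1.5)), 'z', (np.float64(204.0), np.float64(215.5
[... 562 characters left out ...]
her', 289, 'root', (np.float64(-2.0), np.float64(206.5)), 'clr', np.float64(3.6), 'x', (np.float64(-6.5), np.float64(2.5)), 'z', (np.float64(201.0), np.float64(211.0)))]
10 [('other', 207, 'root', (np.float64(-2.0), np.float64(204.5)), 'clr', np.float64(3.0), 'x', (np.float64(-5.0), np.float64(1.5)), 'z', (np.float64(201.0), np.float64(210.0)))]
5 [('other', 143, 'root', (np.float64(-1.5), np.float64(202.0)), 'clr', np.float64(2.0), 'x', (np.float64(-3.5), np.float64(0.5)), 'z', (np.float64(200.5), np.float64(209.5)))]
0 [('other', 95, 'root', (np.float64(-1.0), np.float64(201.0)), 'clr', np.float64(1.5), 'x', (np.float64(-2.0), np.float64(0.0)), 'z', (np.float64(200.0), np.float64(209.0)))]
```

```bash
python3 - <<'E'
from h import *
p=np.array([493.3,307.7,81.3]);A=np.array([425,300,231]);B=np.array([425,60,231]);C=stand((-99,30,224))
go(p,.246,A);go(A,.246,B,.149);go(B,.149,C)
E
```

```text
to [425 300 231] frac [-0.2271 -0.0305 -0.499 ] rows>= 2.7 twist 0.0
to [425  60 231] frac [-0.1948  0.7759  0.    ] rows>= 4.0 twist 0.0309
to [443.2  -4.1 224. ] frac [0.0284 0.2204 0.0233] rows>= 1.1 twist 0.0
```

Request:
{"op": "carry_out", "data": {"moves": [{"tx":-0.04,"ty":-0.006,"tz":-0.06,"twist":0,"fingers":0.65},{"tx":-0.05,"ty":-0.006,"tz":-0.11,"twist":0,"fingers":0.65},{"tx":-0.05,"ty":-0.006,"tz":-0.11,"twist":0,"fingers":0.65},{"tx":-0.047,"ty":-0.006,"tz":-0.11,"twist":0,"fingers":0.65},{"tx":-0.04,"ty":-0.006,"tz":-0.11,"twist":0,"fingers":0.65},{"tx":-0.02,"ty":0.08,"tz":0,"twist":0,"fingers":0.65},{"tx":-0.03,"ty":0.12,"tz":0,"twist":0,"fingers":0.65},{"tx":-0.03,"ty":0.12,"tz":0,"twist":0,"fingers":0.65},{"tx":-0.03,"ty":0.12,"tz":0,"twist":0,"fingers":0.65},{"tx":-0.03,"ty":0.12,"tz":0,"twist":0,"fingers":0.65},{"tx":-0.03,"ty":0.12,"tz":0,"twist":0,"fingers":0.65},{"tx":-0.025,"ty":0.096,"tz":0,"twist":0.0309,"fingers":0.65}]}}

```text
clock: 22.72
eef_pos: [424.9, 58.2, 231.6]
tool_rot: [3.141, -0.0, 0.146]
force: [0.8, -0.3, -1.2]
width: 57.2
gripper_force: 64.3
```

Request:
{"op": "carry_out", "data": {"moves": [{"tx":0.009,"ty":0.07,"tz":0.008,"twist":0,"fingers":0.65},{"tx":0.01,"ty":0.08,"tz":0.008,"twist":0,"fingers":0.65},{"tx":0.009,"ty":0.07,"tz":0.007,"twist":0,"fingers":0.65},{"tx":0,"ty":0,"tz":0,"twist":0,"fingers":0.65},{"tx":0,"ty":0,"tz":0,"twist":0,"fingers":0.65}]}}

```text
clock: 23.35
eef_pos: [443.0, -3.4, 224.6]
tool_rot: [-3.141, -0.0, 0.15]
force: [0.1, 0.5, -0.5]
width: 57.4
gripper_force: 64.3
```

```bash
python3 - <<'E'
from h import *
avg(2);s=ctrl.read_state();p=s['eef_pos'];print(s['tool_rot'],inst(p))
im=grab('scene','w1.png')
from env import fit,mask
c,sn=np.cos(.149),np.sin(.149);u=proj(im,[p[0],p[1],p[2]-50]);print('bin px',u)
m=mask(im);n,l,st,ce=cv2.connectedComponentsWithStats(m.astype(np.uint8));print([ (st[i].tolist()) for i in range(1,n) if st[i,4]>40])
E
```

```text
F [ 0.25  0.2  -0.89] T [ 0.05   0.029 -0.031] pos [443.   -3.1 224.7] w 57.27 gf 64.3 t 23.45
[-3.14112510e+00 -5.12808161e-05  1.50655850e-01] [-99.12350769  31.05451331 224.66018662]
bin px [286.0694806  214.96996045]
[[321, 0, 35, 33, 233], [260, 69, 19, 28, 113], [373, 141, 63, 14, 300], [271, 142, 30, 9, 104], [299, 178, 22, 25, 164], [287, 182, 6, 12, 50], [260, 195, 41, 27, 502], [368, 280, 28, 47, 845], [360, 348, 65, 35, 210]]
```

```bash
cat > envw.py <<'E'
from h import *
from env import fit
from plan2 import rr
avg(3);s=ctrl.read_state();p=s['eef_pos'];im=grab('scene');u=proj(im,[p[0],p[1],p[2]-45])
b=(int(u[0])-32,int(u[0])+22,int(u[1])-28,int(u[1])+20)
for t0 in(.45,.7): q=fit(im,p,.149,[0,p[2]-50,t0],b)
o=inst(p);r=rr(q[2],(35,50));tip=rr(q[2],(41.5,75))
print('TCP st',o.round(1),'root st',(o[0]+q[0]+r[0]).round(1),(q[1]+r[1]+2.5).round(1),'tip',(o[0]+q[0]+tip[0]).round(1),(q[1]+tip[1]+2.5).round(1))
E
python3 envw.py | grep -v "same\|other"
```

```text
F [ 0.25  0.09 -1.82] T [ 0.016  0.011 -0.002] pos [443.1  -3.6 224.6] w 56.91 gf 64.3 t 23.65
a,z [  0. 173.] tilt 42.3 cost 6.5 heelz 149.5 n 39
a,z [  0. 173.] tilt 42.3 cost 6.5 heelz 149.5 n 39
TCP st [-99.   30.5 224.6] root st -39.5 188.9 tip -17.8 203.0
```

Request:
{"op": "carry_out", "data": {"moves": [{"tx":0.0275,"ty":0,"tz":-0.0085,"twist":0,"fingers":0.65},{"tx":0.0275,"ty":0,"tz":-0.0085,"twist":0,"fingers":0.65},{"tx":0,"ty":0,"tz":0,"twist":0,"fingers":0.65},{"tx":0.013,"ty":0,"tz":-0.0125,"twist":0,"fingers":0.65},{"tx":0,"ty":0,"tz":0,"twist":0,"fingers":0.65}]}}

```text
clock: 24.32
eef_pos: [463.8, -1.1, 233.7]
tool_rot: [3.142, -0.001, 0.149]
force: [0.0, -0.3, -1.3]
width: 56.9
gripper_force: 64.4
```

Request:
{"op": "carry_out", "data": {"moves": [{"tx":0.0065,"ty":0,"tz":-0.00625,"twist":0,"fingers":0.65},{"tx":0.0065,"ty":0,"tz":-0.00625,"twist":0,"fingers":0.65},{"tx":0,"ty":0,"tz":0,"twist":0,"fingers":0.65}]}}

```text
clock: 24.7
eef_pos: [467.5, -0.6, 237.4]
tool_rot: [3.142, -0.001, 0.149]
force: [-0.3, 0.2, -1.3]
width: 56.9
gripper_force: 64.4
```

Request:
{"op": "carry_out", "data": {"moves": [{"tx":0.0065,"ty":0,"tz":-0.00625,"twist":0,"fingers":0.65},{"tx":0.0065,"ty":0,"tz":-0.00625,"twist":0,"fingers":0.65},{"tx":0,"ty":0,"tz":0,"twist":0,"fingers":0.65}]}}

```text
clock: 25.08
eef_pos: [471.4, 0.1, 241.1]
tool_rot: [3.142, -0.001, 0.149]
force: [0.5, 0.0, -1.9]
width: 57.3
gripper_force: 64.4
```

```bash
python3 envw.py | grep -v "same\|other"
```

```text
F [-0.39  0.15 -1.44] T [0.001 0.02  0.024] pos [471.   -0.  240.9] w 57.08 gf 64.3 t 25.225
a,z [  0.  189.2] tilt 42.4 cost 21.9 heelz 165.6 n 45
a,z [  0.  189.2] tilt 42.4 cost 21.9 heelz 165.6 n 45
TCP st [-71.   29.9 240.9] root st -11.4 205.0 tip 10.2 219.1
```

Request:
{"op": "carry_out", "data": {"moves": [{"tx":0.0065,"ty":0,"tz":-0.00625,"twist":0,"fingers":0.65},{"tx":0.0065,"ty":0,"tz":-0.00625,"twist":0,"fingers":0.65},{"tx":0,"ty":0,"tz":0,"twist":0,"fingers":0.67},{"tx":0,"ty":0,"tz":0,"twist":0,"fingers":0.69},{"tx":0,"ty":0,"tz":0,"twist":0,"fingers":0.7}]}}

```text
clock: 25.9
eef_pos: [474.9, 0.5, 244.6]
tool_rot: [3.142, 0.0, 0.149]
force: [-0.8, -0.8, -1.8]
width: 60.1
gripper_force: 28.2
```

Request:
{"op": "carry_out", "data": {"moves": [{"tx":-0.001,"ty":0,"tz":0.01,"twist":0,"fingers":0.7},{"tx":-0.001,"ty":0,"tz":0.01,"twist":0,"fingers":0.7},{"tx":0,"ty":0,"tz":0,"twist":0,"fingers":0.7}]}}

```text
clock: 26.28
eef_pos: [473.6, 0.3, 238.2]
tool_rot: [-3.142, 0.002, 0.149]
force: [-1.0, -0.4, 0.4]
width: 59.7
gripper_force: 28.5
```

```bash
python3 envw.py | grep -v "same\|other"
```

```text
F [-2.5  -0.69 -0.3 ] T [-0.106  0.49   0.044] pos [4.738e+02 4.000e-01 2.386e+02] w 59.99 gf 28.5 t 26.425
a,z [  0.  188.7] tilt 41.4 cost 18.8 heelz 165.6 n 44
a,z [  0.  188.7] tilt 41.3 cost 18.8 heelz 165.6 n 44
TCP st [-68.1  29.9 238.6] root st -8.8 205.7 tip 12.6 220.1
```

Request:
{"op": "carry_out", "data": {"moves": [{"tx":-0.001,"ty":0,"tz":0.01,"twist":0,"fingers":0.7},{"tx":-0.001,"ty":0,"tz":0.01,"twist":0,"fingers":0.7},{"tx":0,"ty":0,"tz":0,"twist":0,"fingers":0.7}]}}

```text
clock: 26.85
eef_pos: [470.9, -0.1, 231.9]
tool_rot: [3.142, 0.006, 0.149]
force: [-6.6, -1.7, 2.5]
width: 59.7
gripper_force: 29.4
```

```bash
python3 envw.py | grep -v "same\|other"
```

```text
F [-7.29 -1.14  2.34] T [-0.218  1.552  0.107] pos [ 4.71e+02 -1.00e-01  2.32e+02] w 59.94 gf 29.4 t 27.0
a,z [  0.  182.2] tilt 42.7 cost 42.4 heelz 158.5 n 45
a,z [  0.  182.2] tilt 42.7 cost 42.4 heelz 158.5 n 45
TCP st [-70.9  29.9 232. ] root st -11.3 197.7 tip 10.4 211.7
```

Request:
{"op": "carry_out", "data": {"moves": [{"tx":0.001,"ty":0,"tz":-0.014,"twist":0,"fingers":0.68},{"tx":0.001,"ty":0,"tz":-0.014,"twist":0,"fingers":0.66},{"tx":0.001,"ty":0,"tz":-0.014,"twist":0,"fingers":0.65},{"tx":0,"ty":0,"tz":0,"twist":0,"fingers":0.65},{"tx":0,"ty":0,"tz":0,"twist":0,"fingers":0.65}]}}

```text
clock: 27.68
eef_pos: [475.0, 0.6, 245.3]
tool_rot: [3.142, -0.001, 0.149]
force: [-0.5, -0.3, -1.3]
width: 57.1
gripper_force: 64.0
```

```bash
python3 envw.py | grep -v "same\|other"
```

```text
F [ 0.01  0.44 -1.18] T [ 0.009  0.014 -0.001] pos [474.7   0.6 245.1] w 57.02 gf 64.0 t 27.825
a,z [  0.  193.2] tilt 42.4 cost 15.3 heelz 169.6 n 44
a,z [  0.  193.2] tilt 42.4 cost 15.3 heelz 169.6 n 44
TCP st [-67.2  30.  245.1] root st -7.7 209.0 tip 14.0 223.1
```

Request:
{"op": "carry_out", "data": {"moves": [{"tx":0.007,"ty":0,"tz":0,"twist":0,"fingers":0.65},{"tx":0,"ty":0,"tz":0,"twist":0,"fingers":0.65}]}}

```text
clock: 28.12
eef_pos: [477.0, 0.9, 245.3]
tool_rot: [-3.142, -0.0, 0.149]
force: [0.3, -0.1, -1.4]
width: 57.3
gripper_force: 64.0
```

Request:
{"op": "carry_out", "data": {"moves": [{"tx":0.004,"ty":0,"tz":0,"twist":0,"fingers":0.65},{"tx":0,"ty":0,"tz":0,"twist":0,"fingers":0.65}]}}

```text
clock: 28.38
eef_pos: [477.9, 1.0, 245.2]
tool_rot: [-3.142, 0.0, 0.149]
force: [-0.1, -0.0, -1.4]
width: 57.6
gripper_force: 64.0
```

Request:
{"op": "carry_out", "data": {"moves": [{"tx":0.004,"ty":0,"tz":0,"twist":0,"fingers":0.65},{"tx":0,"ty":0,"tz":0,"twist":0,"fingers":0.65},{"tx":0,"ty":0,"tz":0,"twist":0,"fingers":0.65}]}}

```text
clock: 28.75
eef_pos: [478.4, 1.1, 245.1]
tool_rot: [3.142, 0.002, 0.149]
force: [-2.8, -0.9, -0.3]
width: 57.0
gripper_force: 64.2
```

Request:
{"op": "carry_out", "data": {"moves": [{"tx":0.004,"ty":0,"tz":0,"twist":0,"fingers":0.65},{"tx":0,"ty":0,"tz":0,"twist":0,"fingers":0.65},{"tx":0,"ty":0,"tz":0,"twist":0,"fingers":0.65}]}}

```text
clock: 29.12
eef_pos: [478.5, 1.0, 244.8]
tool_rot: [3.142, 0.004, 0.149]
force: [-4.7, -1.4, -0.7]
width: 57.1
gripper_force: 64.3
```

```bash
python3 envw.py | grep -v "same\|other"
```

```text
F [-5.78 -0.83 -0.38] T [-0.211  1.201  0.069] pos [478.5   1.  244.8] w 57.09 gf 64.3 t 29.275
a,z [  0.  192.9] tilt 42.4 cost 15.4 heelz 169.2 n 43
a,z [  0.  192.9] tilt 42.4 cost 15.4 heelz 169.2 n 43
TCP st [-63.4  29.9 244.8] root st -3.8 208.6 tip 17.9 222.7
```

Request:
{"op": "carry_out", "data": {"moves": [{"tx":-0.006,"ty":0,"tz":0,"twist":0,"fingers":0.68},{"tx":0,"ty":0,"tz":0.008,"twist":0,"fingers":0.7},{"tx":0,"ty":0,"tz":0,"twist":0,"fingers":0.7},{"tx":0,"ty":0,"tz":0,"twist":0,"fingers":0.7}]}}

```text
clock: 29.82
eef_pos: [478.1, 1.0, 242.7]
tool_rot: [3.142, 0.001, 0.149]
force: [-4.2, -1.2, -1.0]
width: 59.7
gripper_force: 28.4
```

Request:
{"op": "carry_out", "data": {"moves": [{"tx":0,"ty":0,"tz":0.007,"twist":0,"fingers":0.705},{"tx":0,"ty":0,"tz":0.006,"twist":0,"fingers":0.705},{"tx":0,"ty":0,"tz":0,"twist":0,"fingers":0.705}]}}

```text
clock: 30.2
eef_pos: [477.3, 0.8, 238.5]
tool_rot: [3.142, 0.003, 0.149]
force: [-6.6, -2.0, 0.2]
width: 60.1
gripper_force: 23.2
```

```bash
python3 envw.py | grep -v "same\|other"
```

```text
F [-5.59 -1.49 -0.12] T [-0.309  1.287  0.086] pos [477.3   0.8 238.6] w 60.3 gf 23.2 t 30.35
a,z [  0.  188.6] tilt 42.5 cost 22.1 heelz 164.9 n 43
a,z [  0.  188.7] tilt 42.3 cost 22.1 heelz 165.1 n 43
TCP st [-64.5  29.9 238.6] root st -5.0 204.6 tip 16.6 218.7
```

Request:
{"op": "carry_out", "data": {"moves": [{"tx":-0.01,"ty":0,"tz":-0.01,"twist":0,"fingers":0.67},{"tx":0,"ty":0,"tz":0,"twist":0,"fingers":0.65},{"tx":0,"ty":0,"tz":0,"twist":0,"fingers":0.65}]}}

```text
clock: 30.78
eef_pos: [476.6, 0.9, 242.3]
tool_rot: [-3.142, -0.002, 0.149]
force: [-0.4, -0.6, -2.2]
width: 57.2
gripper_force: 64.0
```

Request:
{"op": "carry_out", "data": {"moves": [{"tx":-0.017,"ty":0,"tz":0.0165,"twist":0,"fingers":0.65},{"tx":-0.017,"ty":0,"tz":0.0165,"twist":0,"fingers":0.65},{"tx":-0.017,"ty":0,"tz":0.0165,"twist":0,"fingers":0.65},{"tx":-0.04,"ty":0,"tz":0.01,"twist":0,"fingers":0.65},{"tx":-0.04,"ty":0,"tz":0,"twist":0,"fingers":0.65},{"tx":0,"ty":0,"tz":0,"twist":0,"fingers":0.65}]}}

```text
clock: 31.52
eef_pos: [435.4, -5.5, 224.2]
tool_rot: [3.141, 0.001, 0.149]
force: [0.9, -0.5, -2.7]
width: 57.2
gripper_force: 64.0
```

```bash
python3 envw.py | grep -v "same\|other"
```

```text
F [ 0.4   0.18 -0.85] T [ 0.002 -0.01   0.013] pos [437.3  -5.1 224.4] w 56.96 gf 64.1 t 31.675
a,z [  0.  172.9] tilt 42.5 cost 9.5 heelz 149.2 n 40
a,z [  0.  172.9] tilt 42.5 cost 9.5 heelz 149.2 n 40
TCP st [-105.    29.9  224.4] root st -45.4 188.5 tip -23.7 202.6
```

Request:
{"op": "carry_out", "data": {"moves": [{"tx":0,"ty":0,"tz":-0.06,"twist":0,"fingers":0.65},{"tx":0,"ty":0,"tz":-0.1,"twist":0,"fingers":0.65},{"tx":0,"ty":0,"tz":-0.083,"twist":0,"fingers":0.65},{"tx":0.03,"ty":0,"tz":0,"twist":0,"fingers":0.65},{"tx":0.06,"ty":0,"tz":0,"twist":0,"fingers":0.65},{"tx":0.058,"ty":0,"tz":0,"twist":0,"fingers":0.67},{"tx":0,"ty":0,"tz":0,"twist":0,"fingers":0.69},{"tx":0,"ty":0,"tz":0.01,"twist":0,"fingers":0.7},{"tx":0,"ty":0,"tz":0.007,"twist":0,"fingers":0.7},{"tx":0,"ty":0,"tz":0,"twist":0,"fingers":0.7},{"tx":0,"ty":0,"tz":0,"twist":0,"fingers":0.7}]}}

```text
clock: 33.1
eef_pos: [480.5, 1.4, 292.0]
tool_rot: [3.141, -0.0, 0.149]
force: [-0.1, 0.1, -1.4]
width: 59.6
gripper_force: 28.2
```

Request:
{"op": "carry_out", "data": {"moves": [{"tx":-0.003,"ty":0,"tz":0.009,"twist":0,"fingers":0.7},{"tx":-0.003,"ty":0,"tz":0.009,"twist":0,"fingers":0.7},{"tx":0,"ty":0,"tz":0,"twist":0,"fingers":0.7}]}}

```text
clock: 33.48
eef_pos: [478.6, 1.1, 286.3]
tool_rot: [-3.142, 0.0, 0.149]
force: [-0.1, -0.4, -0.9]
width: 59.8
gripper_force: 28.6
```

```bash
python3 envw.py | grep -v "same\|other"
```

```text
F [-0.45 -0.54 -0.81] T [ 0.007  0.081 -0.007] pos [478.8   1.1 286.6] w 59.75 gf 28.6 t 33.625
a,z [  0.  236.4] tilt 41.8 cost 63.1 heelz 213.1 n 47
a,z [  0.  236.5] tilt 41.7 cost 63.1 heelz 213.2 n 47
TCP st [-63.1  29.9 286.6] root st -3.6 253.0 tip 17.8 267.3
```

Request:
{"op": "carry_out", "data": {"moves": [{"tx":-0.004,"ty":0,"tz":0.009,"twist":0,"fingers":0.7},{"tx":-0.004,"ty":0,"tz":0.009,"twist":0,"fingers":0.7},{"tx":0,"ty":0,"tz":0,"twist":0,"fingers":0.7},{"tx":0,"ty":0,"tz":0,"twist":0,"fingers":0.7}]}}

```text
clock: 34.17
eef_pos: [476.5, 0.8, 281.1]
tool_rot: [-3.142, -0.0, 0.149]
force: [-0.8, -0.6, -0.9]
width: 59.7
gripper_force: 28.9
```

```bash
python3 envw.py | grep -v "same\|other"
```

```text
F [-0.04  0.61 -0.6 ] T [-0.012 -0.013  0.004] pos [476.5   0.8 281.2] w 59.8 gf 28.9 t 34.325
a,z [  0.  231.3] tilt 41.4 cost 72.2 heelz 208.1 n 47
a,z [  0.  231.3] tilt 41.4 cost 72.2 heelz 208.1 n 47
TCP st [-65.4  29.9 281.2] root st -6.1 248.1 tip 15.4 262.5
```

Request:
{"op": "carry_out", "data": {"moves": [{"tx":0,"ty":0,"tz":-0.05,"twist":0,"fingers":0.67},{"tx":-0.05,"ty":0,"tz":0,"twist":0,"fingers":0.65},{"tx":-0.08,"ty":0,"tz":0,"twist":0,"fingers":0.65},{"tx":-0.01,"ty":0,"tz":0.1,"twist":0,"fingers":0.65},{"tx":0,"ty":0,"tz":0.1,"twist":0,"fingers":0.65},{"tx":0,"ty":0,"tz":0.04,"twist":0,"fingers":0.65},{"tx":0,"ty":0,"tz":0,"twist":0,"fingers":0.65},{"tx":0,"ty":0,"tz":0,"twist":0,"fingers":0.65}]}}

```text
clock: 35.38
eef_pos: [435.5, -5.4, 224.8]
tool_rot: [3.141, -0.002, 0.149]
force: [0.1, 0.1, -1.7]
width: 57.1
gripper_force: 64.4
```

```bash
sed -i 's/\[0,p\[2\]-50,t0\]/[a0,p[2]-50,t0]/; s/for t0 in(.45,.7):/for a0,t0 in((0,.5),(1,.6),(8,.6)):/' envw.py; python3 envw.py | grep -v "same\|other"
```

```text
F [-0.41  0.03 -1.52] T [ 0.004 -0.01   0.011] pos [435.5  -5.4 224.8] w 56.92 gf 64.3 t 35.525
a,z [  0.  173.3] tilt 42.4 cost 7.0 heelz 149.7 n 39
a,z [  1.9 172.6] tilt 40.5 cost 5.6 heelz 149.9 n 39
a,z [  1.9 172.6] tilt 40.5 cost 5.6 heelz 149.9 n 39
TCP st [-106.9   29.9  224.8] root st -45.9 190.4 tip -24.7 205.2
```

Request:
{"op": "carry_out", "data": {"moves": [{"tx":0,"ty":0,"tz":-0.1,"twist":0,"fingers":0.65},{"tx":0,"ty":0,"tz":-0.14,"twist":0,"fingers":0.65},{"tx":0.05,"ty":0,"tz":0,"twist":0,"fingers":0.65},{"tx":0.08,"ty":0,"tz":0,"twist":0,"fingers":0.68},{"tx":0.021,"ty":0,"tz":0,"twist":0,"fingers":0.7},{"tx":0,"ty":0,"tz":0.018,"twist":0,"fingers":0.7},{"tx":-0.004,"ty":0,"tz":0.012,"twist":0,"fingers":0.7},{"tx":-0.006,"ty":0,"tz":0.012,"twist":0,"fingers":0.7},{"tx":-0.006,"ty":0,"tz":0.012,"twist":0,"fingers":0.7},{"tx":0,"ty":0,"tz":0,"twist":0,"fingers":0.7}]}}

```text
clock: 36.83
eef_pos: [474.5, 0.5, 279.8]
tool_rot: [-3.142, 0.0, 0.149]
force: [-0.5, 1.0, 0.7]
width: 59.6
gripper_force: 29.0
```

```bash
python3 envw.py | grep -v "same\|other"
```

```text
F [-1.   -0.02  0.03] T [0.041 0.129 0.028] pos [474.9   0.5 280. ] w 59.8 gf 29.0 t 36.975
a,z [  0.  230.9] tilt 41.7 cost 70.1 heelz 207.7 n 47
a,z [  9.4 228.8] tilt 32.4 cost 46.2 heelz 210.1 n 47
a,z [  9.4 228.8] tilt 32.4 cost 46.2 heelz 210.1 n 47
TCP st [-67.   29.9 280. ] root st -1.4 254.8 tip 17.5 272.4
```

Request:
{"op": "carry_out", "data": {"moves": [{"tx":0,"ty":0,"tz":0,"twist":0,"fingers":0.67},{"tx":0,"ty":0,"tz":0,"twist":0,"fingers":0.62},{"tx":0,"ty":0,"tz":0,"twist":0,"fingers":0.6},{"tx":0,"ty":0,"tz":0,"twist":0,"fingers":0.6}]}}

```text
clock: 37.52
eef_pos: [475.0, 0.5, 279.9]
tool_rot: [3.142, -0.0, 0.149]
force: [-0.4, 0.0, -0.1]
width: 57.0
gripper_force: 63.7
```

The free fit gives tilt 32.4° with the lip corner resting on the panel's top edge, which matches the model. Now I lift it clamped and see whether the tilt holds.

Request:
{"op": "carry_out", "data": {"moves": [{"tx":0,"ty":0,"tz":-0.04,"twist":0,"fingers":0.6},{"tx":-0.03,"ty":0,"tz":0,"twist":0,"fingers":0.6},{"tx":-0.07,"ty":0,"tz":0,"twist":0,"fingers":0.6},{"tx":-0.04,"ty":0,"tz":0.05,"twist":0,"fingers":0.6},{"tx":0,"ty":0,"tz":0.1,"twist":0,"fingers":0.6},{"tx":0,"ty":0,"tz":0.06,"twist":0,"fingers":0.6},{"tx":0,"ty":0,"tz":0.02,"twist":0,"fingers":0.6},{"tx":0,"ty":0,"tz":0,"twist":0,"fingers":0.6}]}}

```text
clock: 38.52
eef_pos: [433.3, -5.7, 223.1]
tool_rot: [-3.142, 0.0, 0.149]
force: [1.1, -0.6, -1.8]
width: 57.3
gripper_force: 64.2
```

```bash
python3 envw.py | grep -v "same\|other"
```

```text
F [ 0.1   0.07 -1.65] T [-0.003  0.031  0.007] pos [433.9  -5.6 223.6] w 56.8 gf 64.3 t 38.675
a,z [  0.  171.5] tilt 43.4 cost 8.7 heelz 147.4 n 40
a,z [  2.3 171.3] tilt 40.3 cost 5.6 heelz 148.6 n 40
a,z [  2.3 171.3] tilt 40.3 cost 5.6 heelz 148.6 n 40
TCP st [-108.4   29.9  223.6] root st -47.1 189.2 tip -25.9 204.1
```

Request:
{"op": "carry_out", "data": {"moves": [{"tx":0.035,"ty":0,"tz":-0.008,"twist":0,"fingers":0.65},{"tx":0.045,"ty":0,"tz":-0.008,"twist":0,"fingers":0.65},{"tx":0.017,"ty":0,"tz":-0.017,"twist":0,"fingers":0.65},{"tx":0.017,"ty":0,"tz":-0.017,"twist":0,"fingers":0.65},{"tx":0.017,"ty":0,"tz":-0.017,"twist":0,"fingers":0.65},{"tx":0.009,"ty":0,"tz":-0.004,"twist":0,"fingers":0.67},{"tx":0,"ty":0,"tz":0,"twist":0,"fingers":0.69},{"tx":0,"ty":0,"tz":0,"twist":0,"fingers":0.7}]}}

```text
clock: 39.72
eef_pos: [474.6, 0.5, 244.0]
tool_rot: [-3.142, 0.001, 0.149]
force: [0.2, -0.5, -1.5]
width: 60.1
gripper_force: 28.2
```

```bash
python3 envw.py | grep -v "same\|other"
```

```text
F [ 0.01  0.14 -1.22] T [-0.016  0.036 -0.03 ] pos [474.7   0.5 244.1] w 59.83 gf 28.2 t 39.875
a,z [  0. 193.] tilt 42.6 cost 15.6 heelz 169.3 n 44
a,z [  1.6 192.5] tilt 41.2 cost 14.5 heelz 169.5 n 44
a,z [  1.6 192.5] tilt 41.2 cost 14.5 heelz 169.5 n 44
TCP st [-67.2  30.  244.1] root st -6.3 209.6 tip 15.0 224.2
```

Request:
{"op": "carry_out", "data": {"moves": [{"tx":0.008,"ty":0,"tz":0,"twist":0,"fingers":0.7},{"tx":0,"ty":0,"tz":0.008,"twist":0,"fingers":0.7},{"tx":0,"ty":0,"tz":0.007,"twist":0,"fingers":0.7},{"tx":0,"ty":0,"tz":0,"twist":0,"fingers":0.7}]}}

```text
clock: 40.42
eef_pos: [477.2, 0.9, 239.5]
tool_rot: [-3.142, 0.0, 0.149]
force: [-0.1, 0.7, -1.0]
width: 60.1
gripper_force: 28.3
```

Request:
{"op": "carry_out", "data": {"moves": [{"tx":0,"ty":0,"tz":0.007,"twist":0,"fingers":0.7},{"tx":0,"ty":0,"tz":0.007,"twist":0,"fingers":0.7},{"tx":0,"ty":0,"tz":0,"twist":0,"fingers":0.7}]}}

```text
clock: 40.8
eef_pos: [476.8, 0.8, 235.2]
tool_rot: [3.142, 0.001, 0.149]
force: [-1.8, -0.5, 0.4]
width: 59.6
gripper_force: 28.7
```

```bash
python3 envw.py | grep -v "same\|other"
```

```text
F [-1.9  -0.29 -0.74] T [-0.088  0.447  0.05 ] pos [476.9   0.8 235.4] w 59.66 gf 28.7 t 40.95
a,z [  0.  185.7] tilt 42.4 cost 29.4 heelz 162.0 n 45
a,z [  5.6 183.9] tilt 36.8 cost 23.2 heelz 162.9 n 45
a,z [  5.6 183.9] tilt 36.8 cost 23.2 heelz 162.9 n 45
TCP st [-65.   29.9 235.4] root st -1.4 205.4 tip 18.8 221.6
```

Request:
{"op": "carry_out", "data": {"moves": [{"tx":-0.005,"ty":0,"tz":0.007,"twist":0,"fingers":0.7},{"tx":-0.003,"ty":0,"tz":0.01,"twist":0,"fingers":0.7},{"tx":-0.002,"ty":0,"tz":0.01,"twist":0,"fingers":0.7},{"tx":0,"ty":0,"tz":0,"twist":0,"fingers":0.7}]}}

```text
clock: 41.5
eef_pos: [474.9, 0.6, 227.4]
tool_rot: [-3.142, -0.001, 0.149]
force: [0.6, -0.5, -0.5]
width: 59.5
gripper_force: 29.0
```

```bash
python3 envw.py | grep -v "same\|other"
```

```text
F [ 1.46 -0.   -0.53] T [ 0.023 -0.249 -0.019] pos [475.    0.6 227.6] w 59.62 gf 28.9 t 41.65
a,z [  0.  178.2] tilt 42.8 cost 21.3 heelz 154.4 n 37
a,z [ 10.4 176.2] tilt 31.3 cost 2.0 heelz 158.0 n 37
a,z [  9.8 176.2] tilt 32.2 cost 1.8 heelz 157.6 n 37
TCP st [-66.9  30.  227.6] root st -0.9 202.4 tip 17.9 220.1
```

Request:
{"op": "carry_out", "data": {"moves": [{"tx":0.001,"ty":0,"tz":0.012,"twist":0,"fingers":0.7},{"tx":-0.001,"ty":0,"tz":0.012,"twist":0,"fingers":0.7},{"tx":-0.001,"ty":0,"tz":0.012,"twist":0,"fingers":0.7},{"tx":0,"ty":0,"tz":0.012,"twist":0,"fingers":0.7},{"tx":0,"ty":0,"tz":0,"twist":0,"fingers":0.7}]}}

```text
clock: 42.32
eef_pos: [473.1, 0.2, 212.5]
tool_rot: [3.142, 0.002, 0.149]
force: [-2.4, -1.0, 2.1]
width: 59.7
gripper_force: 29.5
```

```bash
python3 envw.py | grep -v "same\|other"
```

```text
F [-2.74 -1.04  1.67] T [-0.179  0.56   0.041] pos [4.732e+02 3.000e-01 2.128e+02] w 59.94 gf 29.5 t 42.475
a,z [  0.  202.5] tilt 99.9 cost 21.0 heelz 168.0 n 36
a,z [ 19.8 163.8] tilt 20.6 cost 2.4 heelz 151.5 n 36
a,z [ 20.3 163.7] tilt 19.8 cost 2.4 heelz 151.8 n 36
TCP st [-68.7  29.9 212.8] root st 1.5 201.3 tip 16.1 222.6
```

Request:
{"op": "carry_out", "data": {"moves": [{"tx":-0.006,"ty":0,"tz":0.01,"twist":0,"fingers":0.7},{"tx":-0.002,"ty":0,"tz":0.012,"twist":0,"fingers":0.7},{"tx":0,"ty":0,"tz":0.012,"twist":0,"fingers":0.7},{"tx":0,"ty":0,"tz":0,"twist":0,"fingers":0.7}]}}

```text
clock: 43.02
eef_pos: [471.8, 0.0, 202.5]
tool_rot: [3.142, -0.0, 0.149]
force: [-1.2, -1.2, -0.1]
width: 60.1
gripper_force: 29.5
```

```bash
python3 envw.py | grep -v "same\|other"
```

```text
F [-0.87 -0.68  0.87] T [-0.249  0.148 -0.065] pos [471.8   0.  202.8] w 60.07 gf 29.5 t 43.175
a,z [  0.  195.6] tilt 97.8 cost 14.2 heelz 160.9 n 34
a,z [ 27.8 156.5] tilt 10.7 cost 2.1 heelz 150.0 n 34
a,z [ 27.8 156.5] tilt 10.6 cost 2.1 heelz 150.1 n 34
TCP st [-70.1  29.9 202.8] root st 1.3 201.7 tip 12.3 225.1
```

Request:
{"op": "carry_out", "data": {"moves": [{"tx":-0.003,"ty":0,"tz":0.012,"twist":0,"fingers":0.7},{"tx":-0.002,"ty":0,"tz":0.012,"twist":0,"fingers":0.7},{"tx":-0.001,"ty":0,"tz":0.008,"twist":0,"fingers":0.7},{"tx":0,"ty":0,"tz":0,"twist":0,"fingers":0.7}]}}

```text
clock: 43.72
eef_pos: [470.3, 0.0, 193.2]
tool_rot: [-3.141, -0.001, 0.149]
force: [1.5, -0.2, 0.5]
width: 59.9
gripper_force: 29.1
```

```bash
sed -i 's/((0,.5),(1,.6),(8,.6))/((25,.1),(30,.2))/' envw.py; python3 envw.py | grep -v "same\|other"
```

```text
F [1.51 0.04 1.53] T [ 0.055 -0.421 -0.015] pos [470.2  -0.  193.3] w 60.17 gf 29.1 t 43.875
a,z [ 34.9 149.8] tilt 3.1 cost 1.7 heelz 147.9 n 33
a,z [ 34.9 149.8] tilt 3.1 cost 1.7 heelz 147.9 n 33
TCP st [-71.7  30.1 193.3] root st 0.9 200.4 tip 8.7 225.0
```

Request:
{"op": "carry_out", "data": {"moves": [{"tx":0.004,"ty":0,"tz":0.008,"twist":0,"fingers":0.7},{"tx":0,"ty":0,"tz":0,"twist":0,"fingers":0.715},{"tx":0,"ty":0,"tz":0,"twist":0,"fingers":0.725},{"tx":0,"ty":0,"tz":0,"twist":0,"fingers":0.74},{"tx":0,"ty":0,"tz":0,"twist":0,"fingers":0.8},{"tx":0,"ty":0,"tz":0,"twist":0,"fingers":0.9}]}}

```text
clock: 44.68
eef_pos: [471.1, -0.0, 190.9]
tool_rot: [3.142, -0.0, 0.149]
force: [0.7, -0.2, -0.1]
width: 77.2
gripper_force: 0.0
```

Request:
{"op": "carry_out", "data": {"moves": [{"tx":0,"ty":0,"tz":-0.05,"twist":0,"fingers":0.9},{"tx":0,"ty":0,"tz":-0.1,"twist":0,"fingers":0.9},{"tx":0,"ty":0,"tz":-0.1,"twist":0,"fingers":0.9}]}}

```text
clock: 45.05
eef_pos: [470.8, -0.0, 266.5]
tool_rot: [-3.141, 0.001, 0.149]
force: [0.9, 0.8, -0.2]
width: 77.0
gripper_force: 0.0
```

```bash
python3 - <<'E'
from h import *
from env import fit
avg(2);im=grab('scene');p=stand((-71.7,30,0));u=proj(im,[p[0],p[1],150])
b=(int(u[0])-35,int(u[0])+22,int(u[1])-28,int(u[1])+25)
for a in(30,36): q=fit(im,p,.149,[a,148,.02],b)
print('origin st x',-71.7+q[0],'z nominal',q[1]+2.5)
p=ctrl.read_state()['eef_pos'];print(p,inst(p))
# jar now
for im,box in((grab('top'),(340,380,225,260)),(im,(350,380,195,220))):
    x0,x1,y0,y1=box;c=im['color'][y0:y1,x0:x1].astype(int);m=(c[...,2]>100)&(c[...,1]<70)&(c[...,0]<70)
    v,uu=np.nonzero(m);print('cap',len(uu),onz(im,uu.mean()+x0,v.mean()+y0,97).round(1) if len(uu) else '')
E
```

```text
F [ 0.47 -0.09  1.29] T [-0.002 -0.037  0.023] pos [4.731e+02 2.000e-01 2.686e+02] w 76.84 gf 0.0 t 45.15
a,z [ 37.3 147.6] tilt 0.6 cost 16.4 heelz 147.3 n 33
a,z [ 37.3 147.6] tilt 0.6 cost 16.4 heelz 147.3 n 33
origin st x -34.42250569539664 z nominal 150.13125733067957
[4.71994453e+02 4.18821420e-02 2.67007792e+02] [-69.94840057  29.85648149 267.00779198]
cap 151 [ 440.4 -263.1   97. ]
cap 183 [ 438.7 -263.1   97. ]
```

```bash
python3 - <<'E'
from h import *
p=np.array([472,0,267.]);a=np.array([472,0,330.]);b=np.array([439.5,-262,330]);c=b.copy();c[2]=150;d=b.copy();d[2]=64
go(p,.149,a);go(a,.149,b);go(b,.149,c);go(c,.149,d)
E
```

```text
to [472.   0. 330.] frac [ 0.    0.   -0.21] rows>= 1.0 twist 0.0
to [ 439.5 -262.   330. ] frac [-0.2368  0.8476 -0.    ] rows>= 4.4 twist 0.0
to [ 439.5 -262.   150. ] frac [0.  0.  0.6] rows>= 3.0 twist 0.0
to [ 439.5 -262.    64. ] frac [0.     0.     0.2867] rows>= 1.4 twist 0.0
```

Request:
{"op": "carry_out", "data": {"moves": [{"tx":0,"ty":0,"tz":-0.105,"twist":0,"fingers":1},{"tx":0,"ty":0,"tz":-0.105,"twist":0,"fingers":1},{"tx":-0.0395,"ty":0.1413,"tz":0,"twist":0,"fingers":1},{"tx":-0.0395,"ty":0.1413,"tz":0,"twist":0,"fingers":1},{"tx":-0.0395,"ty":0.1413,"tz":0,"twist":0,"fingers":1},{"tx":-0.0395,"ty":0.1413,"tz":0,"twist":0,"fingers":1},{"tx":-0.0395,"ty":0.1413,"tz":0,"twist":0,"fingers":1},{"tx":-0.0395,"ty":0.1413,"tz":0,"twist":0,"fingers":1},{"tx":0,"ty":0,"tz":0.15,"twist":0,"fingers":1},{"tx":0,"ty":0,"tz":0.15,"twist":0,"fingers":1},{"tx":0,"ty":0,"tz":0.15,"twist":0,"fingers":1},{"tx":0,"ty":0,"tz":0.15,"twist":0,"fingers":1}]}}

```text
clock: 46.75
eef_pos: [437.6, -261.6, 146.3]
tool_rot: [-3.14, 0.002, 0.149]
force: [-0.2, -0.5, -0.4]
width: 85.4
gripper_force: 0.0
```

```bash
python3 - <<'E'
from h import *
p=ctrl.read_state()['eef_pos'];go(p,.149,[439.5,-262,64])
im=grab('scene','j.png');x0,x1,y0,y1=345,385,190,225
c=im['color'][y0:y1,x0:x1].astype(int);m=(c[...,2]>100)&(c[...,1]<70)&(c[...,0]<70);v,u=np.nonzero(m)
print(len(u),u.min()+x0,u.max()+x0,v.min()+y0,v.max()+y0)
# predicted cap silhouette columns for several centres
for cx,cy in((439.5,-262),(436,-262),(439.5,-265),(443,-260)):
    P=np.array([proj(im,[cx+22.5*np.cos(a),cy+22.5*np.sin(a),z]) for a in np.linspace(0,6.28,60) for z in(87,108)])
    print((cx,cy),P.min(0).round(1),P.max(0).round(1))
E
```

```text
to [ 439.5 -262.    64. ] frac [0.0062 0.0022 0.2742] rows>= 1.4 twist 0.0
183 358 371 198 212
(439.5, -262) [355.9 196.8] [372.4 212.6]
(436, -262) [356.6 197.5] [373.2 213.3]
(439.5, -265) [356.7 196.5] [373.2 212.3]
(443, -260) [354.6 196.4] [371.1 212.1]
```

Request:
{"op": "carry_out", "data": {"moves": [{"tx":0.006,"ty":0.002,"tz":0.1,"twist":0,"fingers":1},{"tx":0,"ty":0,"tz":0.1,"twist":0,"fingers":1},{"tx":0,"ty":0,"tz":0.072,"twist":0,"fingers":1},{"tx":0,"ty":0,"tz":0,"twist":0,"fingers":0.65},{"tx":0,"ty":0,"tz":0,"twist":0,"fingers":0.58},{"tx":0,"ty":0,"tz":0,"twist":0,"fingers":0.54},{"tx":0,"ty":0,"tz":0,"twist":0,"fingers":0.45},{"tx":0,"ty":0,"tz":0,"twist":0,"fingers":0.4},{"tx":0,"ty":0,"tz":0,"twist":0,"fingers":0.4}]}}

```text
clock: 47.92
eef_pos: [441.1, -263.0, 68.5]
tool_rot: [3.14, -0.002, 0.149]
force: [0.3, -0.8, 6.2]
width: 43.3
gripper_force: 60.1
```

Request:
{"op": "carry_out", "data": {"moves": [{"tx":0,"ty":0,"tz":-0.03,"twist":0,"fingers":0.4},{"tx":0,"ty":0,"tz":0,"twist":0,"fingers":0.4},{"tx":0,"ty":0,"tz":0,"twist":0,"fingers":0.4}]}}

```text
clock: 48.3
eef_pos: [440.3, -262.3, 76.3]
tool_rot: [-3.142, -0.0, 0.149]
force: [0.2, -0.8, -1.4]
width: 43.2
gripper_force: 60.9
```

```bash
python3 - <<'E'
from h import *
avg(6);s=ctrl.read_state();p=s['eef_pos']
t=stand((-35,30,0));c=p.copy();c[2]=372
go(p,.149,c);go(c,.149,[t[0],t[1],372]);print(t)
im=grab('scene');x0,x1,y0,y1=345,385,180,225
c=im['color'][y0:y1,x0:x1].astype(int);m=(c[...,2]>100)&(c[...,1]<70)&(c[...,0]<70);v,u=np.nonzero(m);print('cap',len(u),onz(im,u.mean()+x0,v.mean()+y0,97+9),p)
E
```

```text
F [-0.1   0.06 -1.29] T [-0.012 -0.007 -0.004] pos [ 440.3 -262.3   76. ] w 43.55 gf 60.9 t 48.6
to [ 440.3 -262.3  372. ] frac [ 0.      0.     -0.9866] rows>= 4.9 twist 0.0
to [506.5   5.4 372. ] frac [ 0.3509 -0.8497 -0.    ] rows>= 4.6 twist 0.0
[506.53432064   5.37187561   0.        ]
cap 115 [ 430.8934117  -262.84583071  106.        ] [ 440.28336683 -262.3312077    76.01101331]
```

Request:
{"op": "carry_out", "data": {"moves": [{"tx":0,"ty":0,"tz":-0.1,"twist":0,"fingers":0.4},{"tx":0,"ty":0,"tz":-0.16,"twist":0,"fingers":0.4},{"tx":0,"ty":0,"tz":-0.17,"twist":0,"fingers":0.4},{"tx":0,"ty":0,"tz":-0.17,"twist":0,"fingers":0.4},{"tx":0,"ty":0,"tz":-0.16,"twist":0,"fingers":0.4},{"tx":0,"ty":0,"tz":-0.14,"twist":0,"fingers":0.4},{"tx":0,"ty":0,"tz":-0.087,"twist":0,"fingers":0.4},{"tx":0.03,"ty":-0.0726,"tz":0,"twist":0,"fingers":0.4},{"tx":0.05,"ty":-0.12,"tz":0,"twist":0,"fingers":0.4},{"tx":0.06,"ty":-0.145,"tz":0,"twist":0,"fingers":0.4},{"tx":0.06,"ty":-0.145,"tz":0,"twist":0,"fingers":0.4},{"tx":0.06,"ty":-0.145,"tz":0,"twist":0,"fingers":0.4}]}}

```text
clock: 50.15
eef_pos: [489.4, -63.2, 372.2]
tool_rot: [3.142, 0.0, 0.149]
force: [0.2, 0.6, -0.7]
width: 43.5
gripper_force: 61.3
```

Request:
{"op": "carry_out", "data": {"moves": [{"tx":0.05,"ty":-0.12,"tz":0,"twist":0,"fingers":0.4},{"tx":0.041,"ty":-0.1,"tz":0,"twist":0,"fingers":0.4},{"tx":0,"ty":0,"tz":0,"twist":0,"fingers":0.4},{"tx":0,"ty":0,"tz":0,"twist":0,"fingers":0.4}]}}

```text
clock: 50.65
eef_pos: [506.4, 3.8, 372.0]
tool_rot: [3.141, 0.001, 0.148]
force: [0.4, 0.3, -1.9]
width: 43.7
gripper_force: 61.4
```

```bash
python3 - <<'E'
from h import *
avg(4);s=ctrl.read_state();p=s['eef_pos'];print(inst(p))
t=stand((-35,30,230));go(p,.149,t)
# bin interior check: bin origin from scene + jar position at grip: cap px predicted vs seen
im=grab('scene')
u=proj(im,[p[0],p[1],p[2]-68.5+97]);x0,y0=int(u[0])-20,int(u[1])-20
c=im['color'][y0:y0+40,x0:x0+40].astype(int);m=(c[...,2]>90)&(c[...,1]<70)&(c[...,0]<70);v,uu=np.nonzero(m)
print('cap pred',u.round(1),'seen',len(uu),(uu.mean()+x0,v.mean()+y0,uu.min()+x0,uu.max()+x0) if len(uu) else '')
E
```

```text
F [ 0.06 -0.47 -0.82] T [-0.007 -0.027  0.016] pos [506.6   3.4 372.3] w 43.29 gf 61.4 t 50.85
[-35.21183728  28.08037005 372.30231169]
to [506.5   5.4 230. ] frac [ 0.0007 -0.0064  0.4743] rows>= 2.4 twist 0.0
cap pred [270.  129.4] seen 207 (np.float64(272.2512077294686), np.float64(130.5072463768116), np.int64(265), np.int64(279))
```

Request:
{"op": "carry_out", "data": {"moves": [{"tx":0,"ty":-0.0064,"tz":0.08,"twist":0,"fingers":0.4},{"tx":0,"ty":0,"tz":0.12,"twist":0,"fingers":0.4},{"tx":0,"ty":0,"tz":0.12,"twist":0,"fingers":0.4},{"tx":0,"ty":0,"tz":0.08,"twist":0,"fingers":0.4},{"tx":0,"ty":0,"tz":0.05,"twist":0,"fingers":0.4},{"tx":0,"ty":0,"tz":0.024,"twist":0,"fingers":0.4},{"tx":0,"ty":0,"tz":0,"twist":0,"fingers":0.4},{"tx":0,"ty":0,"tz":0.015,"twist":0,"fingers":0.4},{"tx":0,"ty":0,"tz":0.01,"twist":0,"fingers":0.4},{"tx":0,"ty":0,"tz":0,"twist":0,"fingers":0.4}]}}

```text
clock: 52.15
eef_pos: [506.5, 6.6, 222.6]
tool_rot: [3.142, 0.0, 0.149]
force: [1.2, -0.4, -0.1]
width: 43.5
gripper_force: 61.4
```

```bash
python3 -c "
from h import *
avg(3);print(inst(ctrl.read_state()['eef_pos']))"
```

```text
F [-0.26  0.29 -1.  ] T [0.039 0.028 0.025] pos [506.6   6.6 222.8] w 43.4 gf 61.4 t 52.3
[-34.72595184  31.20650722 222.77355492]
```

Request:
{"op": "carry_out", "data": {"moves": [{"tx":0,"ty":0.004,"tz":0.006,"twist":0,"fingers":0.4},{"tx":0,"ty":0,"tz":0.004,"twist":0,"fingers":0.4},{"tx":0,"ty":0,"tz":0,"twist":0,"fingers":0.4}]}}

```text
clock: 52.68
eef_pos: [506.6, 5.4, 219.5]
tool_rot: [-3.142, 0.0, 0.149]
force: [0.0, 0.0, -1.3]
width: 43.4
gripper_force: 61.4
```

Request:
{"op": "carry_out", "data": {"moves": [{"tx":0,"ty":0,"tz":0.004,"twist":0,"fingers":0.4},{"tx":0,"ty":0,"tz":0,"twist":0,"fingers":0.4}]}}

```text
clock: 52.92
eef_pos: [506.6, 5.4, 218.3]
tool_rot: [-3.142, 0.0, 0.149]
force: [-0.4, 0.5, -1.3]
width: 43.3
gripper_force: 61.4
```

```bash
python3 -c "
from h import *
avg(3)"
```

```text
F [ 0.44  0.12 -1.12] T [-0.006  0.014 -0.003] pos [506.7   5.4 218.4] w 43.37 gf 61.4 t 53.075
```

Request:
{"op": "carry_out", "data": {"moves": [{"tx":0,"ty":0,"tz":0.004,"twist":0,"fingers":0.4},{"tx":0,"ty":0,"tz":0,"twist":0,"fingers":0.4},{"tx":0,"ty":0,"tz":0,"twist":0,"fingers":0.4}]}}

```text
clock: 53.45
eef_pos: [506.9, 5.4, 217.9]
tool_rot: [3.141, -0.001, 0.149]
force: [-1.5, 0.3, 5.9]
width: 43.3
gripper_force: 61.8
```

Request:
{"op": "carry_out", "data": {"moves": [{"tx":0,"ty":0,"tz":0.003,"twist":0,"fingers":0.4},{"tx":0,"ty":0,"tz":0,"twist":0,"fingers":0.4},{"tx":0,"ty":0,"tz":0,"twist":0,"fingers":0.4}]}}

```text
clock: 53.82
eef_pos: [507.0, 5.4, 217.8]
tool_rot: [3.141, -0.001, 0.149]
force: [-4.5, -0.8, 12.2]
width: 43.5
gripper_force: 62.4
```

```bash
python3 -c "
from h import *
avg(3)"
```

```text
F [-3.79 -0.15 12.12] T [-0.012  0.805  0.02 ] pos [507.    5.4 217.8] w 43.46 gf 62.4 t 53.975
```

Request:
{"op": "carry_out", "data": {"moves": [{"tx":0,"ty":0,"tz":-0.0045,"twist":0,"fingers":0.4},{"tx":0,"ty":0,"tz":0,"twist":0,"fingers":0.49},{"tx":0,"ty":0,"tz":0,"twist":0,"fingers":0.51},{"tx":0,"ty":0,"tz":0,"twist":0,"fingers":0.53},{"tx":0,"ty":0,"tz":0,"twist":0,"fingers":0.57},{"tx":0,"ty":0,"tz":0,"twist":0,"fingers":0.68},{"tx":0,"ty":0,"tz":0,"twist":0,"fingers":0.76},{"tx":0,"ty":0,"tz":0,"twist":0,"fingers":0.8},{"tx":0,"ty":0,"tz":-0.03,"twist":0,"fingers":0.8},{"tx":0,"ty":0,"tz":-0.06,"twist":0,"fingers":0.8},{"tx":0,"ty":0,"tz":-0.1,"twist":0,"fingers":0.8},{"tx":0,"ty":0,"tz":-0.15,"twist":0,"fingers":0.8}]}}

```text
clock: 55.48
eef_pos: [505.9, 5.3, 320.4]
tool_rot: [-3.141, 0.002, 0.149]
force: [0.5, -0.2, -0.5]
width: 68.5
gripper_force: 0.0
```

Request:
{"op": "carry_out", "data": {"moves": [{"tx":0,"ty":0,"tz":-0.15,"twist":0,"fingers":0.8},{"tx":0,"ty":0.1,"tz":-0.1,"twist":0,"fingers":0.8},{"tx":0,"ty":0.15,"tz":0,"twist":0,"fingers":0.8},{"tx":0,"ty":0.15,"tz":0,"twist":0,"fingers":0.8},{"tx":0,"ty":0.15,"tz":0,"twist":0,"fingers":0.8},{"tx":0,"ty":0.15,"tz":0,"twist":0,"fingers":0.8},{"tx":0,"ty":0,"tz":0,"twist":0,"fingers":0.8}]}}

```text
clock: 56.35
eef_pos: [537.1, -206.9, 394.7]
tool_rot: [3.139, 0.001, 0.142]
force: [-0.1, 0.1, -1.2]
width: 68.4
gripper_force: 0.0
```

```bash
python3 - <<'E'
from h import *
from env import fit
avg(2);im=grab('scene','end.png');tp=grab('top')
p=stand((-71.7,30,0));u=proj(im,[p[0],p[1],150]);b=(int(u[0])-35,int(u[0])+22,int(u[1])-28,int(u[1])+25)
q=fit(im,p,.149,[36,148,.02],b);print('bin st x',-71.7+q[0],'z nom',q[1]+2.5)
for n,I in(('scene',im),('top',tp)):
    for nm,y in(('hung jar',-85),('ours',30)):
        w=stand((-35,y,150.5+97-0));uv=proj(I,w);x0,y0=int(uv[0])-16,int(uv[1])-16
        c=I['color'][y0:y0+32,x0:x0+32].astype(int);m=(c[...,2]>90)&(c[...,1]<70)&(c[...,0]<70);v,uu=np.nonzero(m)
        print(n,nm,'pred',uv.round(1),len(uu),(np.mean(uu)+x0).round(1),(np.mean(v)+y0).round(1),'w,h',uu.max()-uu.min()+1,v.max()-v.min()+1)
E
```

```text
F [ 0.37 -0.08 -0.07] T [0.021 0.018 0.026] pos [ 537.7 -202.1  394.9] w 68.29 gf 0.0 t 56.45
a,z [ 37.8 147.4] tilt -0.0 cost 16.3 heelz 147.4 n 33
bin st x -33.922807227783295 z nom 149.90222025951982
scene hung jar pred [304.6 163.7] 209 303.9 164.9 w,h 23 28
scene ours pred [270.6 180.6] 269 271.1 181.1 w,h 31 27
top hung jar pred [319.6 204.1] 189 319.6 203.7 w,h 17 17
top ours pred [278.7 209.4] 227 279.3 210.0 w,h 17 17
```

The bin hangs level (fitted tilt 0.0°, height as expected). The jar's cap is within 1 px of its expected place in both views, and the arm is clear, so I'm handing the job in.

```bash
python3 -c "
from h import *
print(job.finish_job())"
```

```text
the job is handed in; nothing more can be done
None
```

The green bin hangs level in the top groove, left of the other bin, with the herb jar standing upright in it; both were checked in the camera images before I handed the job in at about 56 s, though early on the bin slipped from the grip and dropped about 28 mm onto the worktop.

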